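# Reload the reagent rotor of a clinical analyser

## Task

Take the red key from its park block, push it fully into the mode switch and turn it clockwise from RUN (green) to LOAD (yellow), then turn the reagent rotor by its knob, the shorter way round, until the orange pocket faces the yellow index mark, and stand each colour-capped bottle on the deck in the rotor pocket of its own colour. When all are in, turn the key back to RUN, pull it out and push it fully back into the park block. Bottles may get knocked out of place on the way; never turn the switch without the key fully in, and leave the grey-capped wash bottle and everything else where it stands.

Things in the scene. Friction and masses are not known exactly. Their poses are not given: they have to be found in the camera images.
- mode_switch (a joint): key switch cylinder, rad: 0 = RUN (stop, green mark), 1.047 = LOAD (stop, yellow mark), growing clockwise seen from above; stiff enough (0.05 N m) to stay where it is left; with the key in there is about 0.15 rad of play either way between blade and slot before the cylinder follows
- switch_mouth (a point): centre of the upper end of the key slot, on the top face of the switch cylinder, 64 mm above the deck. The steel cylinder (44 mm across with its ring, 34 mm tall) stands on a fixed grey box 90 x 80 x 30 mm. The slot is 20.5 mm long along this point's x and 8.5 mm wide along its y, 29 mm deep, vertical. The point turns with the cylinder
- key_grip (a point): centre of the red flat bow (handle) of the mode-switch key: bow 44 mm wide (point x), 10 mm thick (point y), 40 mm tall (point z, upward). Below it come a steel collar (24 mm across, 7 mm tall) and a steel blade 18 x 6 mm, 26 mm long, tapered at the tip. The blade tip is 53 mm below this point. 60 g. It fits a slot either way round; it starts upright in the park block
- key_seat (a point): underside of the key's collar, where the blade begins, on the key's axis, 27 mm below key_grip; it meets the mouth of a slot when the key is fully in
- park_mouth (a point): centre of the upper end of the slot of the fixed lavender key park block (70 x 50 x 40 mm on a 90 x 62 mm foot), 40 mm above the deck; slot 22 mm along point x, 10 mm along point y, 30 mm deep
- rotor (a joint): reagent rotor angle, rad, endless in both directions (the value keeps counting past +-3.14), growing counter-clockwise from above; 0 = the three empty pockets centred at the back under the clear cover; +3.1416 or -3.1416 = loading position, the orange pocket at the yellow index mark and all three in the open front. It has friction (0.22 N m) and no stops, and stays where it is left
- rotor_knob (a point): middle of the dark bar grip on the rotor's axis: bar 60 mm long (point x), 14 mm thick (point y), 42 mm tall, from 142 to 184 mm above the deck; this point is at 166 mm. It turns with the rotor (no gearing). The clear half-round cover beside it has its top at 126 mm, its edge 20 mm behind the rotor's axis and covers the side away from the yellow mark; a 44 mm disc lies under the bar, at 134 to 144 mm
- load_index (a point): yellow index mark on the front rim of the fixed round rotor housing (304 mm across), 150 mm from the rotor's axis, 20 mm above the deck
- pocket_blue (a point): centre of the inner floor of the blue cup (pocket) on the rotor, 98 mm from its axis, 27 mm above the deck; inner diameter 60 mm, flaring to about 68 mm at the rim, which is 23 mm above this floor. Pockets stand 60 degrees apart, seen from above counter-clockwise: blue, orange, green; the other three places hold grey-capped bottles fixed to the rotor, tops at 93 mm
- bottle_blue_mid (a point): centre, half-way up, of the squat white reagent bottle with blue cap and label band: 56 mm diameter up to 38 mm, then the cap, 50 mm diameter, to 66 mm, about 0.18 kg, heavy at the bottom, this point 33 mm above its underside, z along its axis; may be absent. Stands on the deck; goes into the blue pocket
- pocket_orange (a point): centre of the inner floor of the orange cup (pocket) on the rotor, 98 mm from its axis, 27 mm above the deck; inner diameter 60 mm, flaring to about 68 mm at the rim, which is 23 mm above this floor. Pockets stand 60 degrees apart, seen from above counter-clockwise: blue, orange, green; the other three places hold grey-capped bottles fixed to the rotor, tops at 93 mm
- bottle_orange_mid (a point): centre, half-way up, of the squat white reagent bottle with orange cap and label band: 56 mm diameter up to 38 mm, then the cap, 50 mm diameter, to 66 mm, about 0.18 kg, heavy at the bottom, this point 33 mm above its underside, z along its axis; may be absent. Stands on the deck; goes into the orange pocket
- pocket_green (a point): centre of the inner floor of the green cup (pocket) on the rotor, 98 mm from its axis, 27 mm above the deck; inner diameter 60 mm, flaring to about 68 mm at the rim, which is 23 mm above this floor. Pockets stand 60 degrees apart, seen from above counter-clockwise: blue, orange, green; the other three places hold grey-capped bottles fixed to the rotor, tops at 93 mm
- bottle_green_mid (a point): centre, half-way up, of the squat white reagent bottle with green cap and label band: 56 mm diameter up to 38 mm, then the cap, 50 mm diameter, to 66 mm, about 0.18 kg, heavy at the bottom, this point 33 mm above its underside, z along its axis; may be absent. Stands on the deck; goes into the green pocket
- bottle_wash_mid (a point): centre, half-way up, of a grey-capped wash bottle of the same shape standing among the others; not to be loaded, leave it
- tip_box: blue pipette tip box 100 x 75 x 48 mm, loose; origin under its centre; leave it
- tube_rack: grey tube rack with capped tubes 50 x 140 x 86 mm, loose; origin under its centre; leave it
- sample_cup: white open cup, 60 mm across, 55 mm tall, loose; origin under its centre; leave it
- pen: lavender marker pen lying, 135 x 12 x 12 mm, loose; origin under its centre; leave it
- cap_tray: steel tray of caps 90 x 120 x 30 mm, loose; origin under its centre; leave it

How it is judged (in metres and radians):
On the way, in this order (a step that is already met when the one before it is completed fails the run):
1. the key is fully in the mode switch (distance between key_seat and switch_mouth below 0.005 m), for 0.2 s.
2. the key has been turned to LOAD (distance between key_seat and switch_mouth below 0.005 m and value of joint mode_switch above 0.93 rad), for 0.2 s.
3. the rotor is at its loading position ((value of joint rotor between 3.0016 and 3.2816 rad or value of joint rotor between -3.2816 and -3.0016 rad) and velocity of joint rotor between -0.1 and 0.1 rad/s and value of joint mode_switch above 0.85 rad), for 0.3 s.
4. every bottle stands in the pocket of its colour, the switch still at LOAD (horizontal distance between bottle_blue_mid and pocket_blue below 0.007 m and z of bottle_blue_mid in the frame of pocket_blue between 0.028 and 0.038 m and angle between each of bottle_blue_mid, bottle_orange_mid, bottle_green_mid's own z axis and vertical below 0.15 rad and linear speed of each of bottle_blue, bottle_orange, bottle_green below 0.03 m/s and horizontal distance between bottle_orange_mid and pocket_orange below 0.007 m and z of bottle_orange_mid in the frame of pocket_orange between 0.028 and 0.038 m and horizontal distance between bottle_green_mid and pocket_green below 0.007 m and z of bottle_green_mid in the frame of pocket_green between 0.028 and 0.038 m and value of joint mode_switch above 0.85 rad), for 0.3 s.
5. the key has been turned back to RUN (distance between key_seat and switch_mouth below 0.005 m and value of joint mode_switch below 0.12 rad), for 0.2 s.
At the end, for the whole second after the job is handed in: each bottle present stands upright (0.15 rad) on the floor of its colour's pocket (within 7 mm of centre), rotor within 0.2 rad of loading position, switch below 0.15 rad (RUN), key fully in the park block (collar within 5 mm of its mouth), all at rest (horizontal distance between bottle_blue_mid and pocket_blue below 0.007 m and z of bottle_blue_mid in the frame of pocket_blue between 0.028 and 0.038 m and angle between each of bottle_blue_mid, bottle_orange_mid, bottle_green_mid's own z axis and vertical below 0.15 rad and linear speed of each of bottle_blue, bottle_orange, bottle_green, key below 0.03 m/s and horizontal distance between bottle_orange_mid and pocket_orange below 0.007 m and z of bottle_orange_mid in the frame of pocket_orange between 0.028 and 0.038 m and horizontal distance between bottle_green_mid and pocket_green below 0.007 m and z of bottle_green_mid in the frame of pocket_green between 0.028 and 0.038 m and (value of joint rotor between 2.9416 and 3.3416 rad or value of joint rotor between -3.3416 and -2.9416 rad) and value of joint mode_switch below 0.15 rad and distance between key_seat and park_mouth below 0.005 m); the robot touches nothing.
It fails at once if the mode switch stands away from RUN without the key fully in it (value of joint mode_switch above 0.25 rad and distance between key_seat and switch_mouth above 0.012 m).
It fails at once if the rotor is taken the long way round: brought through the position with the empty pockets straight at the back after having been turned by more than 0.45 rad (value of joint rotor between -0.15 and 0.15 rad and distance of pocket_orange from where it was at the start of the episode above 0.0437 m).
It fails at once if the wash bottle or another bystander is shifted by more than 5 cm (distance of any of tip_box, tube_rack, sample_cup, pen, cap_tray, bottle_wash_mid from where it was at the start of the episode above 0.05 m).
Of bottle_blue, bottle_orange, bottle_green only 2 to 3 are there at a start; the rules pass over those that are not, and their reading is None.
At some moment in a run one of bottle_blue, bottle_orange, bottle_green may be knocked a few centimetres aside while the robot is not near it.
It also fails if it takes over 210 s, if anything falls off the work surface, if the arm or the gripper's body presses on something with over 40 N, if the wrist force passes 120 N, or if a joint passes its speed limit or range.

## Robot

A 6-joint arm with a two-finger parallel gripper is mounted at the origin on the work surface. World frame = base frame: x ahead of the robot, y to its left, z up, the work surface at z = 0. Lengths are in m, angles in degrees, forces in N, time in s.
With the tool pointing down it reaches from about 0.25 to 0.725 m from the base axis. Payload 9.7 kg.
Tool frame: the origin (TCP) lies at the very end of the fingers, on their centre line; the grasp point (between the pads) lies grasp_offset behind it (grasp_offset is the distance from the TCP to the grasp point, in m); z points along the fingers, y is the line along which they close (so a half turn about z gives the same grasp; the last joint's range is limited). The gripper opens to 85 mm and grips with 20 to 120 N. Pads are 22 mm wide; open, the fingers measure 114 mm over their backs; the gripper's body (76 mm by 85 mm) begins 54 mm behind the grasp point. The pads swing forward as they close: fully open they stand 13 mm farther back than shut.
Start: joints at [69.614, 4.979, 10.078, 95.1, 0, 90], TCP at [0.192, 0.516, 0.231] pointing down, gripper open.
Joint ranges: [-179.16, 179.16], [-48.56, 103.87], [-65.8, 70.77], [-126.05, 130.52], [-82.76, 87.17], [-180, 180]. Speed limits (degrees/s): [127.2, 127.2, 147.25, 180, 180, 180].

## Interface

Orientations are given as [roll, pitch, yaw] about the fixed x, y, z axes, in that order (R = Rz(yaw) Ry(pitch) Rx(roll)).
In Python, from workcell import get_obs, camera, calibration, job_done, recognise, cut_out, mark_of, grasp_offset gives the robot as it stands.
- The arm moves only by the tool servo_tool, never from a script. Its argument "moves" is a list of rows, each a list of 3 entries, a list of its own where there are three numbers: the turn, a rotation vector about the tool's x, y, z in degrees, then the shift along the tool's x, y, z in m, then the opening in per cent of the stroke, from 0 (shut) to 100 (fully open). In form: [[[ax, ay, az], [x, y, z], claw], ...]. A call has 1 to 12 rows; each row shifts and turns the commanded pose from where the row before left it, along the tool's axes as they then stand; what a row does not reach is not made up. A row lasts 1/10 s, in which the tool goes at most 50 mm and 8.59 degrees, less where a joint would pass 70% of its speed; a pose out of reach is approached as far as the arm can. A call is refused whole if a number of a shift passes 0.05 or a number of a turn 8.59, either way. A call with a gripper value outside its range is refused whole. The fingers move at their own pace and stop on an object; "force" is the grip in N (left out, the last holds). Time passes only in rows, so rows that do not move let the fingers close. It gives the time, the measured TCP pose, the force, the opening and the grip force at its end, in the units of the state.
- get_obs(): the state, without advancing time (a new reading comes with each control period).
- camera(name): name is "scene" or "top"; returns (picture, depth): 400x640x3 uint8, red, green, blue; 400x640 float32, m along the optical axis (not along the pixel's ray), 0 where there is no reading.
- calibration(name): a dict with "camera_matrix" (3x3 intrinsics, pixels), "R" (3x3) and "t" (3): a world point X has camera coordinates R X + t. Camera axes: x right, y down, z forward; pixel columns grow to the right and rows downward; lengths in m; the calibration is good to about 2 mm. A picture is of the moment at which its call begins. calibration takes no time and is no camera call.
- job_done(): hands the job in; it is judged then, once.
Trained networks look in the newest picture that a camera, given by its name, has taken for a name from the list of things; names that differ only in an ending like _2 or _b are one class to them, and where a whole thing is asked for, a point or a joint stands for the part that bears it (a point fixed in the world has none). Each returns a list of dicts, best first, with "score" (0 to 1); they miss things now and then, are a little off and sometimes report something else, mostly with a low value. They report only what shows in the picture. A call takes as long as a camera call.
- recognise(name, camera): "xyz" ([x, y, z] in m, in the coordinates of the camera as it stood for that picture, good to about 4 mm: the middle of the surface that is visible of it).
- cut_out(name, camera): "mask" (400x640 bool, what is visible of it).
- mark_of(name, camera): "xyz" ([x, y, z] in m, in the coordinates of the camera as it stood for that picture, good to about 4 mm: a listed point, or the origin of a listed thing).
The state is a dict: "time": time; "q": joint angles; "qd": joint speeds; "joint_efforts": joint torques, N m; "ee_pos": TCP position; "tcp_rot": TCP orientation; "wrist_force": force on the tool from outside, world axes, zero at the start; "torque": the same for the moment, N m; "opening": finger opening in m; "grasp_force": force on a finger pad.
Only numpy, scipy, OpenCV 4.12 (cv2) and the standard library are available. Lean on these libraries where they do the work, as an engineer would, in place of code of your own. Each camera call takes 0.05 s, during which the arm holds its last target. There are 200 camera calls.

## Working session

There is one attempt and no reset: what is moved stays moved. The work goes in short steps, Python scripts to look and compute and a tool call to move; the robot and the scene stay as the last step left them, time stands still between calls to the robot, and variables do not carry over. Pictures are saved under pics/ and viewed, at most 14 in all, crops included, and the job is handed in when it is done.

Besides the shell and the picture viewer there is one more tool, called after "Emit:" as name(argument=value, ...), one argument or row to a line, values as JSON. servo_tool: Moves the arm, as the interface text tells. Its arguments: {"type":"object","properties":{"moves":{"type":"array"},"force":{"type":"number"}},"required":["moves"]}

```bash
mkdir -p pics; cat > h.py <<'E'
from workcell import *
import numpy as np, cv2
from scipy.spatial.transform import Rotation as Rot
def w(p,cam):
    c=calibration(cam);return np.array(c["R"]).T@(np.array(p)-np.array(c["t"]))
def px(P,cam):
    c=calibration(cam);q=np.array(c["R"])@np.array(P)+np.array(c["t"]);u=np.array(c["camera_matrix"])@q;return u[:2]/u[2]
def cloud(depth,cam):
    c=calibration(cam);K=np.array(c["camera_matrix"]);v,u=np.indices(depth.shape)
    P=np.stack([(u-K[0,2])/K[0,0]*depth,(v-K[1,2])/K[1,1]*depth,depth],-1)
    return (P-np.array(c["t"]))@np.array(c["R"])
def snap(cam,name=None):
    im,d=camera(cam)
    if name: cv2.imwrite("pics/"+name,im[:,:,::-1])
    return im,d
E
python3 - <<'E'
from h import *
print(get_obs(), grasp_offset)
for cam in("top","scene"):
    im,d=snap(cam,cam+"0.png")
    c=calibration(cam);print(cam,w([0,0,0],cam).round(3))
    for n in "switch_mouth key_grip key_seat park_mouth rotor_knob load_index pocket_blue pocket_orange pocket_green bottle_blue_mid bottle_orange_mid bottle_green_mid bottle_wash_mid".split():
        print(n,[(round(r["score"],2),w(r["xyz"],cam).round(3).tolist()) for r in mark_of(n,cam)[:2]])
print(get_obs()["time"])
E
```

```text
{'time': 0.0, 'q': array([ 6.96148657e+01,  5.01151930e+00,  1.00331639e+01,  9.50984279e+01,
       -8.36042355e-04,  8.99997375e+01]), 'qd': array([ 0.06614038, -0.07607487,  0.01025224,  0.12515788,  0.02018885,
        0.05594504]), 'joint_efforts': array([ 1.57101225e-03, -5.20383596e+01,  4.64810264e+01,  1.60456676e-02,
        4.47708396e-05, -6.92441517e-07]), 'ee_pos': array([0.19150526, 0.5153394 , 0.23056748]), 'tcp_rot': array([-1.79923217e+02,  8.35689798e-04,  1.59615129e+02]), 'wrist_force': array([-0.29618494, -0.21233361, -0.28644346]), 'torque': array([ 0.04523885, -0.00291738, -0.05002062]), 'grasp_force': 0.0, 'opening': 0.08534006088148283} 0.0187
top [0.351 0.01  1.134]
switch_mouth [(0.56, [0.631, -0.242, 0.063])]
key_grip [(0.39, [0.62, -0.129, 0.069])]
key_seat [(0.48, [0.619, -0.13, 0.041])]
park_mouth [(0.79, [0.618, -0.127, 0.039])]
rotor_knob [(0.59, [0.584, 0.204, 0.164])]
load_index [(0.6, [0.432, 0.225, 0.02])]
pocket_blue [(0.84, [0.487, 0.196, 0.027])]
pocket_orange [(0.61, [0.543, 0.119, 0.031]), (0.55, [0.461, -0.361, 0.034])]
pocket_green [(0.66,
[... 233 characters left out ...]
 0.616 1.275]
switch_mouth []
key_grip [(0.47, [0.613, -0.129, 0.066])]
key_seat [(0.59, [0.614, -0.124, 0.039]), (0.46, [0.584, 0.207, 0.167])]
park_mouth [(0.61, [0.615, -0.13, 0.041]), (0.57, [0.583, 0.21, 0.168])]
rotor_knob [(0.89, [0.582, 0.209, 0.167]), (0.49, [0.429, 0.229, 0.021])]
load_index [(0.57, [0.434, 0.231, 0.022])]
pocket_blue [(0.95, [0.487, 0.202, 0.026]), (0.31, [0.454, -0.351, 0.032])]
pocket_orange [(0.81, [0.543, 0.12, 0.028])]
pocket_green [(0.45, [0.543, 0.12, 0.028])]
bottle_blue_mid [(0.69, [0.44, 0.008, 0.036])]
bottle_orange_mid []
bottle_green_mid [(0.78, [0.456, -0.352, 0.031])]
bottle_wash_mid [(0.75, [0.615, -0.126, 0.04]), (0.64, [0.44, -0.112, 0.032])]
1.4
```

View pics/top0.png

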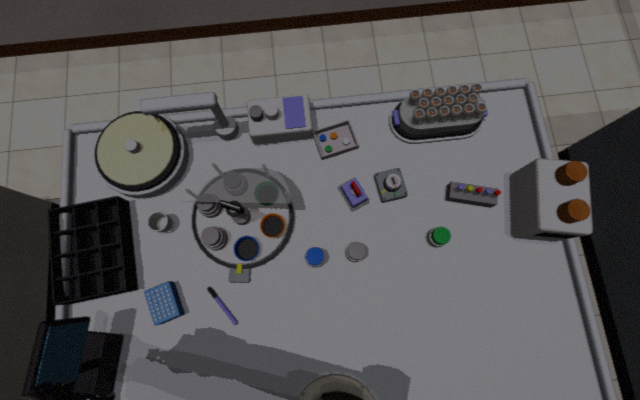

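View pics/scene0.png

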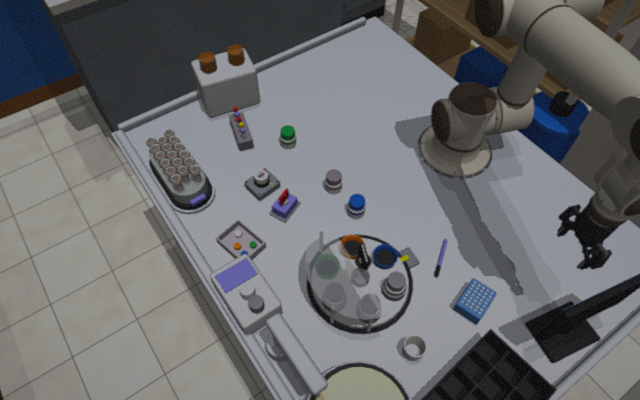

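The top picture shows key (354,190), switch (391,184), rotor (240,215), blue bottle (315,257), wash bottle (357,252), green bottle (439,237); there is no orange bottle. Both views agree with the networks. Now I'll take finer measurements.

```bash
cat > m.py <<'E'
from h import *
def ori(P):
    r=cv2.minAreaRect(np.float32(P[:,:2]*1000));b=cv2.boxPoints(r);e=b[1]-b[0],b[2]-b[1];e=max(e,key=np.linalg.norm)
    x=P[:,:2]-P[:,:2].mean(0);_,v=np.linalg.eigh(x.T@x)
    return np.round(r[0],1),np.round(r[1],1),np.degrees(np.arctan2(e[1],e[0])).round(1)%180,np.degrees(np.arctan2(v[1,1],v[0,1])).round(1)%180
E
python3 - <<'E'
from m import *
tiles=[]
for cam in("top","scene"):
    im,d=snap(cam);C=cloud(d,cam);h=cv2.cvtColor(im,cv2.COLOR_RGB2HSV)
    print(cam,"f",calibration(cam)["camera_matrix"][0][0])
    near=lambda x,y,r:(np.hypot(C[...,0]-x,C[...,1]-y)<r)
    red=((h[...,0]<8)|(h[...,0]>172))&(h[...,1]>140)&near(.617,-.128,.06)
    P=C[red];print("key",red.sum(),np.percentile(P[:,2],[5,95]).round(3),*ori(P))
    t=red&(C[...,2]>.078);print(" keytop",t.sum(),*ori(C[t]) if t.sum()>4 else "")
    k=near(.583,.208,.06)&(C[...,2]>.15);print("knob",k.sum(),C[k].mean(0).round(3),*ori(C[k]))
    s=near(.631,-.242,.04)&(C[...,2]>.052)&(C[...,2]<.075);print("switch",s.sum(),*ori(C[s]), "zmed",np.median(C[s][:,2]).round(4))
    for n,x,y in(("blue",.44,.008),("green",.459,-.354),("wash",.44,-.111)):
        s=near(x,y,.05)&(C[...,2]>.058);print(n,s.sum(),*ori(C[s])[:2],np.median(C[s][:,2]).round(3))
    for x,y in((.617,-.128),(.631,-.242),(.583,.208)):
        u,v=px([x,y,.06],cam).astype(int);tiles.append(cv2.resize(im[max(v-24,0):v+24,u-24:u+24],(264,264),interpolation=cv2.INTER_CUBIC))
cv2.imwrite("pics/t.png",np.vstack([np.hstack(tiles[:3]),np.hstack(tiles[3:])])[:,:,::-1])
E
```

```text
top f 382.3866275679869
key 57 [0.065 0.089] [ 617.  -130.1] [38.9  7.4] 22.0 22.0
 keytop 38 [ 617.5 -130.3] [38.1  6.6] 23.8 22.099999999999994
knob 167 [0.58  0.204 0.179] [580.9 205.1] [59.7 16.8] 64.8 66.1
switch 181 [ 631.4 -246. ] [41.4 43.4] 113.9 131.7 zmed 0.065
blue 251 [441.6   5.9] [47.3 46.9] 0.067
green 257 [ 459.7 -354.9] [47.6 45.5] 0.067
wash 254 [ 442.7 -112.1] [47.7 47.6] 0.067
scene f 480.2873178030988
key 69 [0.055 0.09 ] [ 618.8 -125.2] [39.8  8.4] 23.8 23.599999999999994
 keytop 32 [ 618.9 -125.2] [39.6  8.4] 23.8 24.0
knob 182 [0.586 0.212 0.176] [583.  208.7] [59.9 16. ] 68.8 67.0
switch 148 [ 632.7 -243. ] [43.8 44.8] 99.8 62.1 zmed 0.0633
blue 189 [440.2   8.4] [52.3 46.5] 0.066
green 145 [ 458.7 -352.1] [49.6 46.5] 0.066
wash 169 [ 443.7 -109.1] [52.8 44.6] 0.066
```

View pics/t.png

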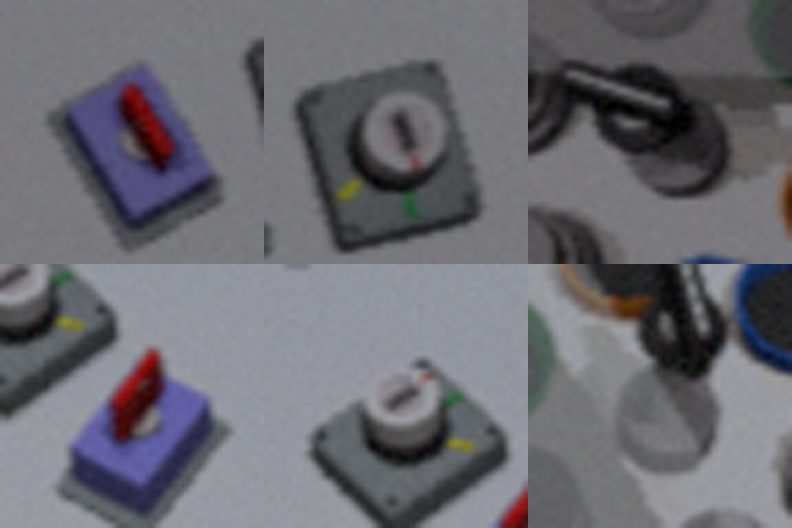

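```bash
python3 - <<'E'
from m import *
for cam,off in(("top",(0,-1.5)),("scene",(0,1.5))):
    im,d=snap(cam);c=calibration(cam);cc=w([0,0,0],cam)
    # rectified plane view z=0.064 around switch, 0.5mm/px
    def rect(x,y,z,n=160,s=.0005):
        g=np.indices((n,n));X=x+(n/2-g[0])*s;Y=y+(n/2-g[1])*s
        Q=np.stack([X,Y,np.full_like(X,z)],-1)@np.array(c["R"]).T+np.array(c["t"]);U=Q@np.array(c["camera_matrix"]).T
        uv=(U[...,:2]/U[...,2:]).astype(np.float32);return cv2.remap(im,uv[...,0],uv[...,1],cv2.INTER_CUBIC),X,Y
    R,X,Y=rect(.632,-.2445,.064);G=cv2.cvtColor(R,cv2.COLOR_RGB2GRAY).astype(float)
    m=np.hypot(X-.632,Y+.2445)<.014
    wt=np.where(m,np.clip(np.percentile(G[m],60)-G,0,None),0);wt[wt<.4*wt.max()]=0
    mu=np.array([(X*wt).sum(),(Y*wt).sum()])/wt.sum();dx=np.stack([X-mu[0],Y-mu[1]],-1)
    S=np.einsum('ij,ijk,ijl->kl',wt,dx,dx);_,v=np.linalg.eigh(S)
    print(cam,"slot",mu.round(4),np.degrees(np.arctan2(v[1,1],v[0,1])).round(1)%180)
    H=cv2.cvtColor(R,cv2.COLOR_RGB2HSV).astype(int)
    red=((H[...,0]<10)|(H[...,0]>165))&(H[...,1]>70)&(np.hypot(X-.632,Y+.2445)<.026)
    if red.any(): print(" red",X[red].mean().round(4),Y[red].mean().round(4))
    cv2.imwrite(f"pics/r_{cam}.png",cv2.resize(R[:,:,::-1],(390,390)))
cv2.imwrite("pics/r.png",np.hstack([cv2.imread("pics/r_top.png"),cv2.imread("pics/r_scene.png")]))
E
```

```text
top slot [ 0.6322 -0.2443] 10.199999999999989
 red 0.6138 -0.2476
scene slot [ 0.6305 -0.2411] 6.099999999999994
 red 0.6101 -0.2458
```

View pics/r.png

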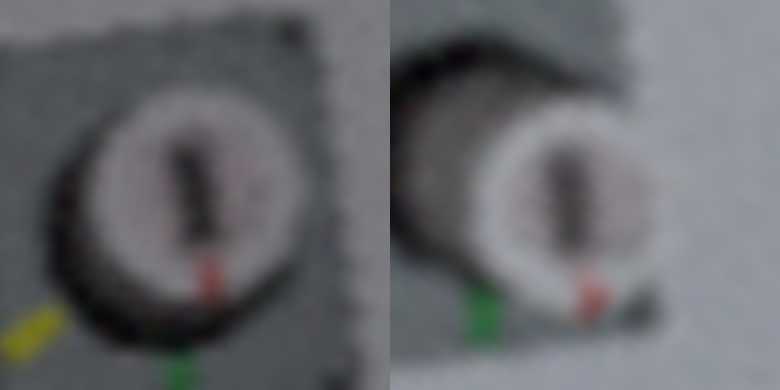

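The rectified switch views show the slot as the dark bar, tilted about 9–10° from world x, with its red mark toward the green mark (RUN). I'm setting out for the key.

Emit:
servo_tool(
  moves=[
    [[0,0,0],[-0.039,-0.0284,0],100],
    [[0,0,0],[-0.039,-0.0284,0],100],
    [[0,0,0],[-0.039,-0.0284,0],100],
    [[0,0,0],[-0.039,-0.0284,0],100],
    [[0,0,0],[-0.039,-0.0284,0],100],
    [[0,0,0],[-0.039,-0.0284,0],100],
    [[0,0,0],[-0.039,-0.0284,0],100],
    [[0,0,0],[-0.039,-0.0284,0],100],
    [[0,0,0],[-0.039,-0.0284,0],100],
    [[0,0,0],[-0.039,-0.0284,0],100],
    [[0,0,0],[-0.039,-0.0284,0],100],
    [[0,0,0],[-0.039,-0.0284,0],100],
  ],
  force=60,
)

```text
time: 2.8
ee_pos: [0.5124, 0.0311, 0.2315]
tcp_rot: [180.0, 0.0, 159.6]
wrist_force: [1.4, 0.4, 0.1]
opening: 0.0852
grasp_force: 0.0
```

```bash
cat > go.py <<'E'
import sys
from h import *
# go.py x y z yaw : remaining turn about tool z and shift in tool axes after the turn
o=get_obs();x,y,z,yaw=map(float,sys.argv[1:5])
t=o["tcp_rot"];p=o["ee_pos"]
dy=(yaw-t[2]+90)%180-90 if len(sys.argv)<6 else yaw-t[2]
a=np.radians(t[2]+dy);D=np.array([x,y,z])-p
print("t",o["time"],"pos",p.round(4),"rot",t.round(2),"q6",o["q"][5].round(1),"F",o["wrist_force"].round(1),"open",round(o["opening"],4))
print("turn az",round(-dy,2),"then shift x %.4f y %.4f z %.4f"%(D[0]*np.cos(a)+D[1]*np.sin(a),D[0]*np.sin(a)-D[1]*np.cos(a),-D[2]))
E
python3 go.py 0.6184 -0.1284 0.15 23
```

```text
t 2.8 pos [0.5124 0.0311 0.2315] rot [1.7998e+02 3.0000e-02 1.5960e+02] q6 23.9 F [1.4 0.4 0.1] open 0.0852
turn az -43.4 then shift x -0.0353 y -0.1882 z 0.0815
```

Emit:
servo_tool(
  moves=[
    [[0,0,-7.23],[0,0,0],100],
    [[0,0,-7.23],[0,0,0],100],
    [[0,0,-7.23],[0,0,0],100],
    [[0,0,-7.23],[0,0,0],100],
    [[0,0,-7.23],[0,0,0],100],
    [[0,0,-7.23],[0,0,0],100],
    [[0,0,0],[-0.0088,-0.047,0.02],100],
    [[0,0,0],[-0.0088,-0.047,0.02],100],
    [[0,0,0],[-0.0088,-0.047,0.02],100],
    [[0,0,0],[-0.0088,-0.047,0.02],100],
    [[0,0,0],[0,0,0],100],
    [[0,0,0],[0,0,0],100],
  ],
)

```text
time: 4.0
ee_pos: [0.6134, -0.1213, 0.1528]
tcp_rot: [179.9, -0.1, -157.1]
wrist_force: [0.1, 0.6, 0.6]
opening: 0.0853
grasp_force: 0.0
```

```bash
python3 go.py 0.6184 -0.1284 0.056 203
```

```text
t 4.0 pos [ 0.6134 -0.1213  0.1528] rot [ 1.7991e+02 -1.1000e-01 -1.5710e+02] q6 -34.1 F [0.1 0.6 0.6] open 0.0853
turn az -0.1 then shift x -0.0019 y -0.0085 z 0.0968
```

Emit:
servo_tool(
  moves=[
    [[0,0,0],[-0.0019,-0.0085,0],100],
    [[0,0,0],[0,0,0.02],100],
    [[0,0,0],[0,0,0.02],100],
    [[0,0,0],[0,0,0],100],
    [[0,0,0],[0,0,0],100],
  ],
)

```text
time: 4.5
ee_pos: [0.6188, -0.1271, 0.1155]
tcp_rot: [-180.0, 0.1, -156.9]
wrist_force: [0.0, -0.2, 1.1]
opening: 0.0856
grasp_force: 0.0
```

```bash
python3 go.py 0.6184 -0.1284 0.056 203; python3 - <<'E'
from h import *
a,_=snap("top");b,_=snap("scene");T=[]
for im,cam in((a,"top"),(b,"scene")):
    u,v=px([.618,-.128,.08],cam).astype(int);T.append(cv2.resize(im[v-30:v+30,u-30:u+30],(400,400),interpolation=cv2.INTER_CUBIC))
cv2.imwrite("pics/g1.png",np.hstack(T)[:,:,::-1])
E
```

```text
t 4.5 pos [ 0.6188 -0.1271  0.1155] rot [-1.7997e+02  5.0000e-02 -1.5695e+02] q6 -34.7 F [ 0.  -0.2  1.1] open 0.0856
turn az 0.05 then shift x 0.0009 y -0.0010 z 0.0595
```

View pics/g1.png

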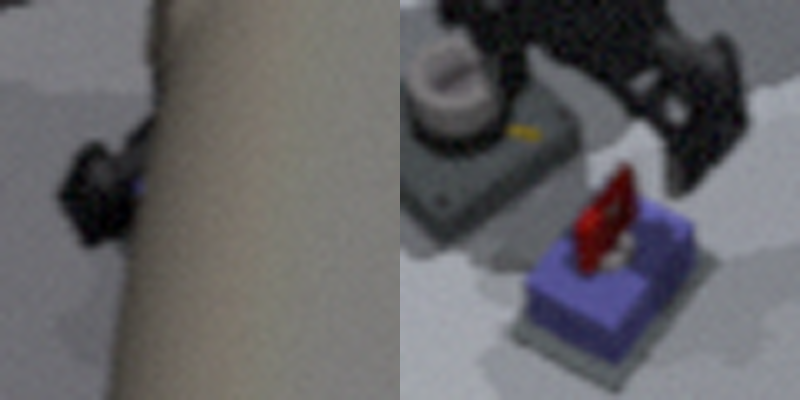

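The scene crop shows the fingers straddling the red bow (key top at about (625,170)), well clear of the switch. Descending to grip.

Emit:
servo_tool(
  moves=[
    [[0,0,0],[0.0009,-0.001,0.03],100],
    [[0,0,0],[0,0,0.0295],100],
    [[0,0,0],[0,0,0],100],
    [[0,0,0],[0,0,0],0],
    [[0,0,0],[0,0,0],0],
    [[0,0,0],[0,0,0],0],
    [[0,0,0],[0,0,0],0],
    [[0,0,0],[0,0,0],0],
    [[0,0,0],[0,0,0],0],
    [[0,0,0],[0,0,0],0],
  ],
)

```text
time: 5.6
ee_pos: [0.6186, -0.129, 0.0553]
tcp_rot: [-180.0, 0.0, -157.0]
wrist_force: [-0.5, -0.8, 4.6]
opening: 0.0088
grasp_force: 58.8
```

```bash
python3 go.py 0.6184 -0.1284 0.056 203
```

```text
t 5.6 pos [ 0.6186 -0.129   0.0553] rot [-1.7997e+02  5.0000e-02 -1.5700e+02] q6 -34.8 F [-0.5 -0.8  4.6] open 0.0088
turn az -0.0 then shift x -0.0001 y 0.0006 z -0.0007
```

Emit:
servo_tool(
  moves=[
    [[0,0,0],[0,0,-0.02],0],
    [[0,0,0],[0,0,-0.03],0],
    [[0,0,0],[0,0,-0.03],0],
    [[0,0,6.75],[0,0,0],0],
    [[0,0,6.75],[0,0,0],0],
    [[0,0,0],[0.0019,-0.0384,0],0],
    [[0,0,0],[0.0019,-0.0384,0],0],
    [[0,0,0],[0.0019,-0.0384,0],0],
    [[0,0,0],[0,0,0],0],
    [[0,0,0],[0,0,0],0],
    [[0,0,0],[0,0,0],0],
  ],
)

```text
time: 6.7
ee_pos: [0.6315, -0.2428, 0.1343]
tcp_rot: [180.0, -0.0, -170.5]
wrist_force: [-0.0, 1.0, -0.5]
opening: 0.0092
grasp_force: 58.7
```

```bash
python3 go.py 0.632 -0.2437 0.1 189.5; python3 - <<'E'
from m import *
T=[]
for cam in("top","scene"):
    im,d=snap(cam);C=cloud(d,cam);h=cv2.cvtColor(im,cv2.COLOR_RGB2HSV)
    red=((h[...,0]<8)|(h[...,0]>172))&(h[...,1]>140)&(np.hypot(C[...,0]-.632,C[...,1]+.244)<.05)
    if red.sum()>5: print(cam,red.sum(),np.percentile(C[red][:,2],[5,95]).round(3),*ori(C[red]))
    u,v=px([.632,-.244,.08],cam).astype(int);T.append(cv2.resize(im[v-30:v+30,u-30:u+30],(400,400),interpolation=cv2.INTER_CUBIC))
    s=mark_of("key_seat",cam);print([(r["score"],w(r["xyz"],cam).round(4)) for r in s[:1]])
cv2.imwrite("pics/g2.png",np.hstack(T)[:,:,::-1])
E
```

```text
t 6.7 pos [ 0.6315 -0.2428  0.1343] rot [ 1.7997e+02 -3.0000e-02 -1.7048e+02] q6 -30.6 F [-0.   1.  -0.5] open 0.0092
turn az 0.02 then shift x -0.0003 y -0.0010 z 0.0343
top 7 [0.168 0.317] [ 617.6 -220.7] [ 6.5 20.5] 100.6 108.8
[]
scene 35 [0.136 0.226] [ 654.9 -233.4] [28.8 22.8] 7.9 13.400000000000006
[(0.4, array([ 0.6304, -0.2415,  0.1221]))]
```

View pics/g2.png

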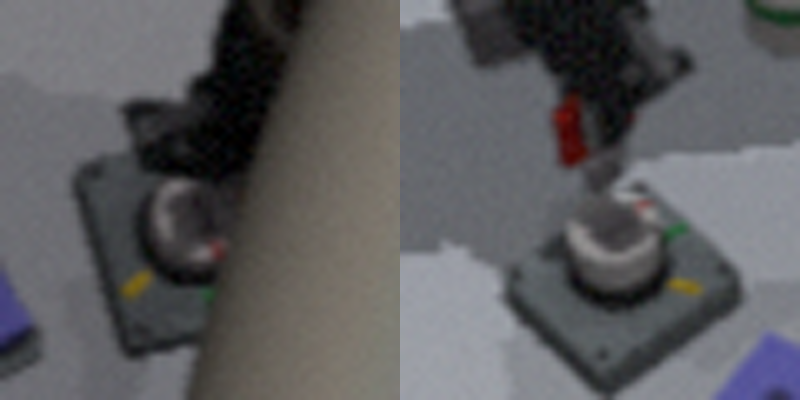

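The key is held upright above the cylinder (scene crop: red bow at (570,130), blade above the cylinder at (615,220)). Lowering it gently.

Emit:
servo_tool(
  moves=[
    [[0,0,0],[-0.0003,-0.001,0.012],0],
    [[0,0,0],[0,0,0.012],0],
    [[0,0,0],[0,0,0.006],0],
    [[0,0,0],[0,0,0.004],0],
    [[0,0,0],[0,0,0],0],
    [[0,0,0],[0,0,0],0],
  ],
)

```text
time: 7.5
ee_pos: [0.6317, -0.2435, 0.0998]
tcp_rot: [179.9, -0.1, -170.5]
wrist_force: [-0.5, 6.1, -1.7]
opening: 0.0092
grasp_force: 58.6
```

```bash
python3 go.py 0.632 -0.2437 0.0793 189.5
```

```text
t 7.5 pos [ 0.6317 -0.2435  0.0998] rot [ 1.7988e+02 -5.0000e-02 -1.7048e+02] q6 -30.6 F [-0.5  6.1 -1.7] open 0.0092
turn az 0.02 then shift x -0.0002 y -0.0003 z 0.0205
```

Emit:
servo_tool(
  moves=[
    [[0,0,0],[0,0.0007,0.004],0],
    [[0,0,0],[0,0,0.004],0],
    [[0,0,0],[0,0,0.004],0],
    [[0,0,0],[0,0,0.004],0],
    [[0,0,0],[0,0,0.004],0],
    [[0,0,0],[0,0,0.001],0],
    [[0,0,0],[0,0,0],0],
    [[0,0,0],[0,0,0],0],
    [[0,0,0],[0,0,0],0],
  ],
)

```text
time: 8.4
ee_pos: [0.6321, -0.2427, 0.0796]
tcp_rot: [179.9, 0.0, -170.5]
wrist_force: [-0.6, 6.6, 1.2]
opening: 0.0088
grasp_force: 59.1
```

```bash
python3 go.py 0.632 -0.2437 0.0793 189.5; python3 -c "
from h import *
o=get_obs();print(o['torque'].round(2))"
```

```text
t 8.4 pos [ 0.6321 -0.2427  0.0796] rot [ 1.7990e+02  2.0000e-02 -1.7046e+02] q6 -30.6 F [-0.6  6.6  1.2] open 0.0088
turn az 0.04 then shift x 0.0003 y -0.0010 z 0.0003
[ 1.47  0.09 -0.11]
```

Emit:
servo_tool(
  moves=[
    [[0,0,0],[0,0.0008,0.001],0],
    [[0,0,0],[0,0,0.001],0],
    [[0,0,0],[0,0,0],0],
    [[0,0,0],[0,0,0],0],
  ],
)

```text
time: 8.8
ee_pos: [0.6322, -0.2426, 0.0793]
tcp_rot: [-180.0, 0.1, -170.5]
wrist_force: [-3.1, 4.7, 10.1]
opening: 0.0088
grasp_force: 60.2
```

Emit:
servo_tool(
  moves=[
    [[0,0,8],[0,0,0],0],
    [[0,0,8],[0,0,0],0],
    [[0,0,8],[0,0,0],0],
    [[0,0,8],[0,0,0],0],
    [[0,0,8],[0,0,0],0],
    [[0,0,8],[0,0,0],0],
    [[0,0,6],[0,0,0],0],
    [[0,0,0],[0,0,0],0],
    [[0,0,0],[0,0,0],0],
  ],
)

```text
time: 9.7
ee_pos: [0.632, -0.2426, 0.0793]
tcp_rot: [179.9, 0.0, 135.5]
wrist_force: [-4.0, 4.8, 9.8]
opening: 0.009
grasp_force: 60.4
```

```bash
python3 go.py 0.632 -0.2437 0.0793 121; python3 -c "
from h import *
o=get_obs();print(o['torque'].round(2))"
```

```text
t 9.7 pos [ 0.632  -0.2426  0.0793] rot [1.7994e+02 5.0000e-02 1.3550e+02] q6 23.5 F [-4.   4.8  9.8] open 0.009
turn az 14.5 then shift x -0.0010 y -0.0006 z -0.0000
[ 1.2   0.96 -0.03]
```

Emit:
servo_tool(
  moves=[
    [[0,0,3],[0,0,0],0],
    [[0,0,3],[0,0,0],0],
    [[0,0,3],[0,0,0],0],
    [[0,0,3],[0,0,0],0],
    [[0,0,2],[0,0,0],0],
    [[0,0,0],[0,0,0],0],
    [[0,0,0],[0,0,0],0],
  ],
)

```text
time: 10.4
ee_pos: [0.6319, -0.2426, 0.0793]
tcp_rot: [179.9, 0.0, 121.5]
wrist_force: [-4.8, 6.2, 9.9]
opening: 0.0092
grasp_force: 60.4
```

```bash
python3 go.py 0.632 -0.2437 0.0793 121; python3 -c "
from h import *
o=get_obs();print(o['torque'].round(2),o['joint_efforts'].round(2))"
```

```text
t 10.4 pos [ 0.6319 -0.2426  0.0793] rot [1.7993e+02 2.0000e-02 1.2150e+02] q6 37.5 F [-4.8  6.2  9.9] open 0.0092
turn az 0.5 then shift x -0.0010 y -0.0005 z -0.0000
[ 1.21  1.03 -0.1 ] [ -2.36 -64.57  44.61  -2.71  -1.06  -0.  ]
```

Emit:
servo_tool(
  moves=[
    [[0,0,2],[0,0,0],0],
    [[0,0,2],[0,0,0],0],
    [[0,0,0],[0,0,0],0],
    [[0,0,0],[0,0,0],0],
  ],
)

```text
time: 10.8
ee_pos: [0.6322, -0.2423, 0.0793]
tcp_rot: [179.9, 0.0, 117.5]
wrist_force: [-2.4, 7.1, 9.8]
opening: 0.0093
grasp_force: 60.4
```

```bash
python3 go.py 0.632 -0.2437 0.0793 117.5; python3 -c "
from h import *
o=get_obs();print(o['torque'].round(2),o['joint_efforts'].round(2))
for n in ('top','scene'):
    snap(n,n+'_sw.png')
    print(n,[(r['score'],w(r['xyz'],n).round(4)) for r in mark_of('key_seat',n)[:2]],px([.632,-.243,.07],n))
"
```

```text
t 10.8 pos [ 0.6322 -0.2423  0.0793] rot [1.7990e+02 1.0000e-02 1.1753e+02] q6 41.5 F [-2.4  7.1  9.8] open 0.0093
turn az 0.03 then shift x -0.0012 y -0.0008 z -0.0000
[1.46 0.73 0.19] [ -3.47 -64.8   44.42  -2.35  -1.47   0.17]
top [(0.51, array([ 0.6334, -0.244 ,  0.0684]))] [392.9756514  180.04535654]
scene [(0.57, array([ 0.6131, -0.1301,  0.041 ])), (0.37, array([ 0.6292, -0.2415,  0.0656]))] [259.76902819 173.59318206]
```

Emit:
servo_tool(
  moves=[
    [[0,0,1.5],[0,0,0],0],
    [[0,0,0],[0,0,0],0],
    [[0,0,0],[0,0,0],0],
  ],
)

```text
time: 11.3
ee_pos: [0.6322, -0.2423, 0.0792]
tcp_rot: [179.9, 0.0, 116.1]
wrist_force: [-2.6, 6.4, 9.7]
opening: 0.0089
grasp_force: 60.4
```

```bash
python3 -c "
from h import *
o=get_obs();print(o['torque'].round(2),o['joint_efforts'].round(2),o['tcp_rot'])
im,d=snap('scene');u,v=px([.632,-.243,.07],'scene').astype(int)
cv2.imwrite('pics/g3.png',cv2.resize(im[v-25:v+25,u-25:u+25],(400,400),interpolation=cv2.INTER_CUBIC)[:,:,::-1])
"
```

```text
[1.44 0.72 0.36] [ -3.6  -64.78  44.44  -2.37  -1.43   0.38] [1.79904801e+02 4.85602360e-03 1.16055068e+02]
```

View pics/g3.png

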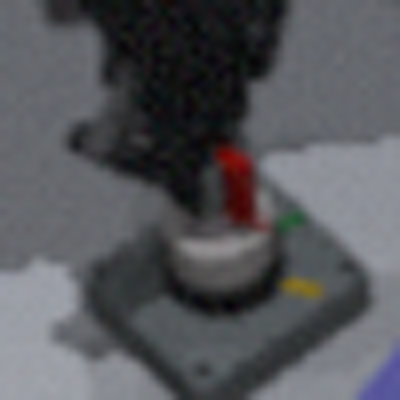

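The scene crop shows the key seated with its collar on the cylinder, and its flat turned toward the yellow mark. The torque climbed to 0.36 N m, so the LOAD stop is reached. Releasing and going up.

Emit:
servo_tool(
  moves=[
    [[0,0,-1],[0,0,0],0],
    [[0,0,0],[0,0,0],60],
    [[0,0,0],[0,0,0],60],
    [[0,0,0],[0,0,0],60],
    [[0,0,0],[0,0,0],60],
    [[0,0,0],[0,0,-0.03],60],
    [[0,0,0],[0,0,-0.03],60],
    [[0,0,-8.5],[0,0,-0.025],60],
    [[0,0,-8.5],[0,0,-0.025],60],
    [[0,0,-8.5],[0,0,-0.025],60],
    [[0,0,-8.5],[0,0,-0.015],60],
    [[0,0,-8.5],[0,0,0],60],
  ],
)

```text
time: 12.55
ee_pos: [0.6326, -0.2434, 0.2305]
tcp_rot: [-180.0, 0.2, 159.8]
wrist_force: [-0.2, -1.1, -0.2]
opening: 0.0514
grasp_force: 0.0
```

```bash
cat > rows.py <<'E'
import sys
from h import *
# rows.py x y z yaw n claw : n equal rows (turn, then shift in the turned axes)
o=get_obs();x,y,z,yaw=map(float,sys.argv[1:5]);n=int(sys.argv[5]);claw=sys.argv[6]
t=o["tcp_rot"][2];dy=(yaw-t+180)%360-180;D=(np.array([x,y,z])-o["ee_pos"])/n
print(o["time"],o["ee_pos"].round(4),round(t,2),"dyaw",round(dy,1),"step",np.linalg.norm(D).round(4))
R=[]
for i in range(n):
    a=np.radians(t+dy*(i+1)/n)
    R.append("[[0,0,%.2f],[%.4f,%.4f,%.4f],%s]"%(-dy/n,D[0]*np.cos(a)+D[1]*np.sin(a),D[0]*np.sin(a)-D[1]*np.cos(a),-D[2],claw))
print(",".join(R))
E
python3 rows.py 0.582 0.207 0.23 246.5 12 100
```

```text
12.55 [ 0.6326 -0.2434  0.2305] 159.83 dyaw 86.7 step 0.0378
[[0,0,-7.22],[0.0125,0.0356,0.0000],100],[[0,0,-7.22],[0.0079,0.0369,0.0000],100],[[0,0,-7.22],[0.0032,0.0376,0.0000],100],[[0,0,-7.22],[-0.0015,0.0377,0.0000],100],[[0,0,-7.22],[-0.0063,0.0372,0.0000],100],[[0,0,-7.22],[-0.0109,0.0362,0.0000],100],[[0,0,-7.22],[-0.0154,0.0345,0.0000],100],[[0,0,-7.22],[-0.0196,0.0323,0.0000],100],[[0,0,-7.22],[-0.0235,0.0296,0.0000],100],[[0,0,-7.22],[-0.0270,0.0264,0.0000],100],[[0,0,-7.22],[-0.0301,0.0228,0.0000],100],[[0,0,-7.22],[-0.0327,0.0188,0.0000],100]
```

Emit:
servo_tool(
  moves=[
    [[0,0,-7.2],[0.0125,0.0355,0],100],
    [[0,0,-7.2],[0.008,0.037,0],100],
    [[0,0,-7.2],[0.003,0.0375,0],100],
    [[0,0,-7.2],[-0.0015,0.0375,0],100],
    [[0,0,-7.2],[-0.0065,0.037,0],100],
    [[0,0,-7.2],[-0.011,0.036,0],100],
    [[0,0,-7.2],[-0.0155,0.0345,0],100],
    [[0,0,-7.2],[-0.0195,0.0325,0],100],
    [[0,0,-7.2],[-0.0235,0.0295,0],100],
    [[0,0,-7.2],[-0.027,0.0265,0],100],
    [[0,0,-7.2],[-0.03,0.023,0],100],
    [[0,0,-7.2],[-0.0325,0.019,0],100],
  ],
)

```text
time: 13.75
ee_pos: [0.642, 0.2109, 0.2275]
tcp_rot: [-180.0, -0.0, -113.8]
wrist_force: [0.3, 0.1, -0.5]
opening: 0.0854
grasp_force: 0.0
```

Emit:
servo_tool(
  moves=[
    [[0,0,0],[0,0,0],100],
    [[0,0,0],[0,0,0],100],
  ],
)

```text
time: 13.95
ee_pos: [0.6419, 0.2102, 0.2271]
tcp_rot: [180.0, -0.0, -114.1]
wrist_force: [-0.4, 0.4, -0.7]
opening: 0.0849
grasp_force: 0.0
```

```bash
python3 go.py 0.582 0.207 0.151 246.5; python3 - <<'E'
from m import *
T=[]
for cam in("top","scene"):
    im,d=snap(cam);C=cloud(d,cam)
    u,v=px([.582,.207,.15],cam).astype(int);T.append(cv2.resize(im[max(0,v-40):v+40,u-40:u+40],(400,400),interpolation=cv2.INTER_CUBIC))
    u,v=px([.632,-.243,.08],cam).astype(int);T.append(cv2.resize(im[max(0,v-25):v+25,u-25:u+25],(400,400),interpolation=cv2.INTER_CUBIC)[:200] if 0 else cv2.resize(im[v-20:v+20,u-40:u+40],(400,200),interpolation=cv2.INTER_CUBIC))
cv2.imwrite("pics/g4.png",np.hstack([np.vstack(T[:2]),np.vstack(T[2:])])[:,:,::-1])
E
```

```text
t 13.95 pos [0.6419 0.2102 0.2271] rot [ 1.7999e+02 -4.0000e-02 -1.1407e+02] q6 -47.8 F [-0.4  0.4 -0.7] open 0.0849
turn az -0.57 then shift x 0.0268 y 0.0537 z 0.0761
```

View pics/g4.png

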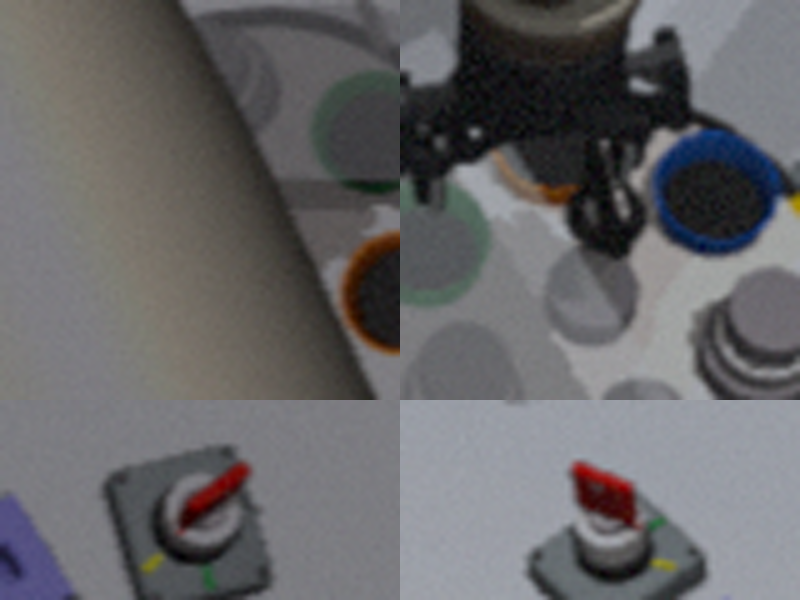

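The crops show the key standing turned to LOAD (bow along the yellow mark's line), and the knob still clear. In a row the shift comes before the turn, so I'm correcting for that.

Emit:
servo_tool(
  moves=[
    [[0,0,0],[0.0134,0.027,0],100],
    [[0,0,-0.6],[0.0134,0.027,0],100],
    [[0,0,0],[0,0,0.02],100],
    [[0,0,0],[0,0,0],100],
    [[0,0,0],[0,0,0],100],
  ],
)

```text
time: 14.55
ee_pos: [0.5819, 0.2061, 0.2078]
tcp_rot: [180.0, -0.0, -113.6]
wrist_force: [0.5, -0.1, -0.7]
opening: 0.0853
grasp_force: 0.0
```

```bash
sed -i 's/dy\*(i+1)\/n/dy*i\/n/' rows.py; python3 go.py 0.582 0.207 0.151 246.5
```

```text
t 14.55 pos [0.5819 0.2061 0.2078] rot [ 1.7999e+02 -2.0000e-02 -1.1361e+02] q6 -46.9 F [ 0.5 -0.1 -0.7] open 0.0853
turn az -0.11 then shift x -0.0009 y 0.0003 z 0.0568
```

Emit:
servo_tool(
  moves=[
    [[0,0,0],[0,0,0.03],100],
    [[0,0,0],[0,0,0.026],100],
    [[0,0,0],[0,0,0],0],
    [[0,0,0],[0,0,0],0],
    [[0,0,0],[0,0,0],0],
    [[0,0,0],[0,0,0],0],
    [[0,0,0],[0,0,0],0],
    [[0,0,0],[0,0,0],0],
    [[0,0,0],[0,0,0],0],
  ],
  force=90,
)

```text
time: 15.45
ee_pos: [0.5815, 0.2076, 0.1531]
tcp_rot: [-180.0, 0.1, -113.5]
wrist_force: [-4.1, 0.9, 5.9]
opening: 0.0126
grasp_force: 90.1
```

Emit:
servo_tool(
  moves=[
    [[0,0,4],[0,0,0],0],
    [[0,0,7],[0,0,0],0],
    [[0,0,7],[0,0,0],0],
    [[0,0,7],[0,0,0],0],
    [[0,0,7],[0,0,0],0],
    [[0,0,7],[0,0,0],0],
    [[0,0,7],[0,0,0],0],
    [[0,0,7],[0,0,0],0],
    [[0,0,7],[0,0,0],0],
    [[0,0,7],[0,0,0],0],
    [[0,0,7],[0,0,0],0],
    [[0,0,0],[0,0,0],0],
  ],
)

```text
time: 16.65
ee_pos: [0.5802, 0.2098, 0.1532]
tcp_rot: [179.7, -0.1, 172.4]
wrist_force: [-12.3, 12.6, 7.0]
opening: 0.0128
grasp_force: 90.3
```

```bash
cat > rot.py <<'E'
from h import *
ax=np.array([.582,.207])
for cam in("top","scene"):
    camera(cam)
    for n in("load_index","pocket_blue","pocket_orange","pocket_green"):
        for r in mark_of(n,cam)[:1]:
            p=w(r["xyz"],cam);d=p[:2]-ax;print(cam,n,round(r["score"],2),p.round(4),"r %.3f ang %.1f"%(np.hypot(*d),np.degrees(np.arctan2(d[1],d[0]))%360))
E
python3 rot.py; python3 go.py 0.582 0.207 0.151 172.5
```

```text
top pocket_orange 0.67 [ 0.3565  0.4441 -0.0035] r 0.327 ang 133.6
top pocket_green 0.72 [0.5231 0.1315 0.0275] r 0.096 ang 232.0
scene load_index 0.58 [0.4315 0.2308 0.0208] r 0.152 ang 171.0
scene pocket_blue 0.71 [0.5468 0.3016 0.0291] r 0.101 ang 110.4
scene pocket_orange 0.96 [0.4885 0.2223 0.0293] r 0.095 ang 170.7
scene pocket_green 0.86 [0.5209 0.1329 0.0256] r 0.096 ang 230.5
t 17.15 pos [0.5802 0.2098 0.1532] rot [ 1.7973e+02 -1.2000e-01  1.7263e+02] q6 27.1 F [-10.8  13.    7.7] open 0.0125
turn az 0.13 then shift x -0.0021 y -0.0026 z 0.0022
```

All pockets line up: orange at about 171° and the index at 171°. Releasing the knob and heading to the blue bottle.

Emit:
servo_tool(
  moves=[
    [[0,0,0],[0,0,0],100],
    [[0,0,0],[0,0,0],100],
    [[0,0,0],[0,0,0],100],
    [[0,0,0],[0,0,0],100],
    [[0,0,0],[0,0,-0.03],100],
    [[0,0,0],[0,0,-0.04],100],
    [[0,0,0],[0.022,-0.0435,0],100],
    [[0,0,0],[0.022,-0.0435,0],100],
    [[0,0,0],[0.022,-0.0435,0],100],
    [[0,0,0],[0.022,-0.0435,0.03],100],
    [[0,0,0],[0.022,-0.0435,0.03],100],
    [[0,0,0],[0,0,0],100],
  ],
)

```text
time: 18.35
ee_pos: [0.4466, 0.0129, 0.1651]
tcp_rot: [-179.9, -0.4, 172.3]
wrist_force: [-0.1, 1.0, 0.0]
opening: 0.0852
grasp_force: 0.0
```

```bash
cat > bot.py <<'E'
from m import *
for cam in("top","scene"):
    im,d=snap(cam);C=cloud(d,cam)
    for n,x,y in(("blue",.441,.0072),("green",.4592,-.3535)):
        s=(np.hypot(C[...,0]-x,C[...,1]-y)<.06)&(C[...,2]>.058)&(C[...,2]<.075);print(cam,n,s.sum(),*(ori(C[s])[:2] if s.sum()>20 else []))
        print("   mark",[(round(r["score"],2),w(r["xyz"],cam).round(4)) for r in mark_of(f"bottle_{n}_mid",cam)[:2]])
E
python3 bot.py; python3 rot.py; python3 go.py 0.441 0.0072 0.041 172.5
```

```text
top blue 0
   mark []
top green 257 [ 458.7 -355.1] [47.9 47. ]
   mark [(0.63, array([ 0.4607, -0.3563,  0.0355]))]
scene blue 190 [442.5   8.7] [48.4 49.3]
   mark [(0.66, array([0.4381, 0.0069, 0.037 ])), (0.3, array([ 0.3588,  0.439 , -0.002 ]))]
scene green 148 [ 459.7 -351.6] [50.4 47.3]
   mark [(0.54, array([0.5463, 0.2981, 0.029 ])), (0.33, array([ 0.5742, -0.4744, -0.0006]))]
top load_index 0.87 [0.4332 0.2255 0.0181] r 0.150 ang 172.9
top pocket_blue 0.84 [0.548  0.2969 0.0288] r 0.096 ang 110.7
top pocket_orange 0.69 [0.485  0.2225 0.0278] r 0.098 ang 170.9
top pocket_green 0.58 [0.5247 0.1282 0.0291] r 0.097 ang 234.0
scene load_index 0.67 [0.4316 0.2297 0.0228] r 0.152 ang 171.4
scene pocket_blue 0.64 [0.547  0.3027 0.0309] r 0.102 ang 110.1
scene pocket_orange 0.79 [0.4881 0.2215 0.0278] r 0.095 ang 171.2
scene pocket_green 0.68 [0.5185 0.1343 0.0297] r 0.097 ang 228.9
t 19.15 pos [0.4513 0.016  0.1692] rot [-180.    -0.   172.5] q6 9.5 F [-0.3  0.2  0.6] open 0.0859
turn az 0.0 then shift x 0.0090 y -0.0101 z 0.1282
```

Emit:
servo_tool(
  moves=[
    [[0,0,0],[0.009,-0.01,0],100],
    [[0,0,0],[0,0,0.035],100],
    [[0,0,0],[0,0,0.035],100],
    [[0,0,0],[0,0,0.035],100],
    [[0,0,0],[0,0,0.022],100],
    [[0,0,0],[0,0,0],100],
    [[0,0,0],[0,0,0],0],
    [[0,0,0],[0,0,0],0],
    [[0,0,0],[0,0,0],0],
    [[0,0,0],[0,0,0],0],
    [[0,0,0],[0,0,0],0],
    [[0,0,0],[0,0,0],0],
  ],
  force=50,
)

```text
time: 20.35
ee_pos: [0.4421, 0.0072, 0.0443]
tcp_rot: [180.0, 0.2, 172.5]
wrist_force: [-1.1, -0.1, 7.7]
opening: 0.0483
grasp_force: 50.9
```

```bash
python3 rows.py 0.547 0.299 0.14 172.5 8 0
```

```text
20.35 [0.4421 0.0072 0.0443] 172.5 dyaw 0.0 step 0.0406
[[0,0,-0.00],[-0.0082,0.0379,-0.0120],0],[[0,0,-0.00],[-0.0082,0.0379,-0.0120],0],[[0,0,-0.00],[-0.0082,0.0379,-0.0120],0],[[0,0,-0.00],[-0.0082,0.0379,-0.0120],0],[[0,0,-0.00],[-0.0082,0.0379,-0.0120],0],[[0,0,-0.00],[-0.0082,0.0379,-0.0120],0],[[0,0,-0.00],[-0.0082,0.0379,-0.0120],0],[[0,0,-0.00],[-0.0082,0.0379,-0.0120],0]
```

Emit:
servo_tool(
  moves=[
    [[0,0,0],[0,0,-0.03],0],
    [[0,0,0],[0,0,-0.045],0],
    [[0,0,0],[0.003,0.0404,-0.004],0],
    [[0,0,0],[0.003,0.0404,-0.004],0],
    [[0,0,0],[0.003,0.0404,-0.004],0],
    [[0,0,0],[0.003,0.0404,-0.004],0],
    [[0,0,0],[0.003,0.0404,-0.004],0],
    [[0,0,0],[0.003,0.0404,0],0],
    [[0,0,0],[-0.0283,0.0202,0],0],
    [[0,0,0],[-0.0283,0.0202,0],0],
    [[0,0,0],[-0.0283,0.0202,0],0],
    [[0,0,0],[0,0,0],0],
  ],
)

```text
time: 21.55
ee_pos: [0.5495, 0.3005, 0.1357]
tcp_rot: [-180.0, -0.0, 172.5]
wrist_force: [0.7, -0.1, -3.0]
opening: 0.0485
grasp_force: 52.9
```

```bash
python3 - <<'E'
from h import *
for cam in("top","scene"):
    camera(cam)
    for n in("bottle_blue_mid","pocket_blue","rotor_knob"):
        print(cam,n,[(round(r["score"],2),w(r["xyz"],cam).round(4)) for r in mark_of(n,cam)[:1]])
E
python3 go.py 0.547 0.299 0.0713 172.5
```

```text
top bottle_blue_mid [(0.67, array([0.5491, 0.2997, 0.1201]))]
top pocket_blue [(0.94, array([0.5479, 0.2992, 0.0261]))]
top rotor_knob [(0.19, array([ 0.6337, -0.2425,  0.0917]))]
scene bottle_blue_mid [(0.53, array([0.5402, 0.2977, 0.131 ]))]
scene pocket_blue [(0.71, array([ 0.6285, -0.2467,  0.0896]))]
scene rotor_knob [(0.86, array([0.5824, 0.2065, 0.1663]))]
t 21.95 pos [0.5466 0.2986 0.1381] rot [1.7997e+02 5.0000e-02 1.7249e+02] q6 36.2 F [ 0.2 -0.4 -1.5] open 0.0487
turn az -0.01 then shift x -0.0003 y 0.0004 z 0.0668
```

Emit:
servo_tool(
  moves=[
    [[0,0,0],[-0.0005,0.0005,0.02],0],
    [[0,0,0],[0,0,0.015],0],
    [[0,0,0],[0,0,0.012],0],
    [[0,0,0],[0,0,0.01],0],
    [[0,0,0],[0,0,0.005],0],
    [[0,0,0],[0,0,0.003],0],
    [[0,0,0],[0,0,0],0],
    [[0,0,0],[0,0,0],0],
    [[0,0,0],[0,0,0],0],
  ],
)

```text
time: 22.85
ee_pos: [0.5478, 0.2995, 0.0728]
tcp_rot: [180.0, 0.0, 172.5]
wrist_force: [-0.0, 0.2, -1.3]
opening: 0.0482
grasp_force: 52.9
```

Emit:
servo_tool(
  moves=[
    [[0,0,0],[0,0,0.001],0],
    [[0,0,0],[0,0,0.001],0],
    [[0,0,0],[0,0,0],0],
    [[0,0,0],[0,0,0],0],
  ],
)

```text
time: 23.25
ee_pos: [0.5478, 0.2995, 0.0713]
tcp_rot: [180.0, 0.1, 172.5]
wrist_force: [-1.4, -0.9, 5.9]
opening: 0.0485
grasp_force: 53.7
```

Emit:
servo_tool(
  moves=[
    [[0,0,0],[0,0,0],75],
    [[0,0,0],[0,0,0],75],
    [[0,0,0],[0,0,0],75],
    [[0,0,0],[0,0,0],75],
    [[0,0,0],[0,0,-0.02],75],
    [[0,0,0],[0,0,-0.04],75],
    [[0,0,0],[0,0,-0.045],75],
    [[0,0,0],[0.0283,-0.0202,0],100],
    [[0,0,0],[0.0283,-0.0202,0],100],
    [[0,0,0],[0.0283,-0.0202,0],100],
    [[0,0,0],[-0.005,-0.048,0],100],
    [[0,0,0],[-0.005,-0.048,0],100],
  ],
)

```text
time: 24.45
ee_pos: [0.4518, 0.1533, 0.1753]
tcp_rot: [180.0, 0.0, 172.7]
wrist_force: [1.7, -0.8, 0.4]
opening: 0.085
grasp_force: 0.0
```

```bash
python3 - <<'E'
from h import *
for cam in("top","scene"):
    camera(cam)
    for n in("bottle_blue_mid","pocket_blue","bottle_green_mid"):
        print(cam,n,[(round(r["score"],2),w(r["xyz"],cam).round(4)) for r in mark_of(n,cam)[:2]])
E
python3 rows.py 0.4592 -0.3535 0.15 172.5 12 100
```

```text
top bottle_blue_mid []
top pocket_blue []
top bottle_green_mid [(0.74, array([ 0.4603, -0.3539,  0.0336]))]
scene bottle_blue_mid [(0.72, array([0.5433, 0.2985, 0.0653]))]
scene pocket_blue [(0.97, array([0.5458, 0.3009, 0.0315]))]
scene bottle_green_mid [(0.59, array([ 0.4543, -0.3513,  0.0323]))]
24.85 [0.4528 0.1548 0.175 ] 172.57 dyaw -0.1 step 0.0424
[[0,0,0.01],[-0.0060,-0.0419,0.0021],100],[[0,0,0.01],[-0.0060,-0.0419,0.0021],100],[[0,0,0.01],[-0.0060,-0.0419,0.0021],100],[[0,0,0.01],[-0.0060,-0.0419,0.0021],100],[[0,0,0.01],[-0.0060,-0.0419,0.0021],100],[[0,0,0.01],[-0.0060,-0.0419,0.0021],100],[[0,0,0.01],[-0.0060,-0.0419,0.0021],100],[[0,0,0.01],[-0.0060,-0.0419,0.0021],100],[[0,0,0.01],[-0.0060,-0.0419,0.0021],100],[[0,0,0.01],[-0.0060,-0.0419,0.0021],100],[[0,0,0.01],[-0.0060,-0.0419,0.0021],100],[[0,0,0.01],[-0.0061,-0.0419,0.0021],100]
```

Emit:
servo_tool(
  moves=[
    [[0,0,0],[-0.006,-0.042,0.002],100],
    [[0,0,0],[-0.006,-0.042,0.002],100],
    [[0,0,0],[-0.006,-0.042,0.002],100],
    [[0,0,0],[-0.006,-0.042,0.002],100],
    [[0,0,0],[-0.006,-0.042,0.002],100],
    [[0,0,0],[-0.006,-0.042,0.002],100],
    [[0,0,0],[-0.006,-0.042,0.002],100],
    [[0,0,0],[-0.006,-0.042,0.002],100],
    [[0,0,0],[-0.006,-0.042,0.002],100],
    [[0,0,0],[-0.006,-0.042,0.002],100],
    [[0,0,0],[-0.006,-0.042,0.002],100],
    [[0,0,0],[-0.006,-0.042,0.002],100],
  ],
)

```text
time: 26.05
ee_pos: [0.459, -0.3563, 0.1507]
tcp_rot: [180.0, -0.0, 172.6]
wrist_force: [0.7, 1.2, 0.3]
opening: 0.0857
grasp_force: 0.0
```

```bash
python3 bot.py; python3 go.py 0.4592 -0.3535 0.0435 172.5
```

```text
top blue 0
   mark [(0.88, array([0.5486, 0.2996, 0.0574]))]
top green 176 [ 453.  -353.8] [47.1 32.4]
   mark [(0.63, array([ 0.46  , -0.3566,  0.0363])), (0.2, array([ 0.4396, -0.1101,  0.0309]))]
scene blue 0
   mark [(0.57, array([0.5445, 0.2953, 0.0646]))]
scene green 148 [ 459.8 -352.6] [51.3 48.3]
   mark [(0.63, array([ 0.4563, -0.3481,  0.031 ]))]
t 26.35 pos [ 0.4589 -0.3541  0.151 ] rot [ 1.7997e+02 -3.0000e-02  1.7257e+02] q6 -30.2 F [-0.3  0.4  0.2] open 0.0853
turn az 0.07 then shift x -0.0003 y 0.0007 z 0.1075
```

Blue is placed (mid about 0.058–0.065 m, pocket 0.548, 0.2995). Now gripping green.

Emit:
servo_tool(
  moves=[
    [[0,0,0],[0,0.0005,0.035],100],
    [[0,0,0],[0,0,0.035],100],
    [[0,0,0],[0,0,0.03],100],
    [[0,0,0],[0,0,0.0075],100],
    [[0,0,0],[0,0,0],100],
    [[0,0,0],[0,0,0],0],
    [[0,0,0],[0,0,0],0],
    [[0,0,0],[0,0,0],0],
    [[0,0,0],[0,0,0],0],
    [[0,0,0],[0,0,0],0],
    [[0,0,0],[0,0,0],0],
  ],
  force=50,
)

```text
time: 27.45
ee_pos: [0.4593, -0.355, 0.0458]
tcp_rot: [-180.0, 0.2, 172.5]
wrist_force: [0.2, 3.0, 6.7]
opening: 0.0482
grasp_force: 50.8
```

```bash
python3 rows.py 0.47 0.04 0.15 172.5 8 0; python3 rows.py 0.5215 0.131 0.15 172.5 12 0|tail -1|cut -c1-60
```

```text
27.45 [ 0.4593 -0.355   0.0458] 172.51 dyaw -0.0 step 0.0511
[[0,0,0.00],[0.0051,0.0491,-0.0130],0],[[0,0,0.00],[0.0051,0.0491,-0.0130],0],[[0,0,0.00],[0.0051,0.0491,-0.0130],0],[[0,0,0.00],[0.0051,0.0491,-0.0130],0],[[0,0,0.00],[0.0051,0.0491,-0.0130],0],[[0,0,0.00],[0.0051,0.0491,-0.0130],0],[[0,0,0.00],[0.0051,0.0491,-0.0130],0],[[0,0,0.00],[0.0051,0.0491,-0.0130],0]
[[0,0,0.00],[0.0001,0.0408,-0.0087],0],[[0,0,0.00],[0.0001,0
```

Emit:
servo_tool(
  moves=[
    [[0,0,0],[0,0,-0.03],0],
    [[0,0,0],[0,0,-0.04],0],
    [[0,0,0],[0,0.045,-0.004],0],
    [[0,0,0],[0,0.045,-0.004],0],
    [[0,0,0],[0,0.045,-0.004],0],
    [[0,0,0],[0,0.045,-0.004],0],
    [[0,0,0],[0,0.045,-0.004],0],
    [[0,0,0],[0,0.045,-0.004],0],
    [[0,0,0],[0,0.045,-0.004],0],
    [[0,0,0],[0,0.045,-0.004],0],
    [[0,0,0],[0,0.045,0],0],
    [[0,0,0],[0,0.045,0],0],
  ],
)

```text
time: 28.65
ee_pos: [0.5174, 0.0932, 0.1467]
tcp_rot: [180.0, 0.1, 172.5]
wrist_force: [0.8, -0.1, -1.4]
opening: 0.0484
grasp_force: 52.9
```

Emit:
servo_tool(
  moves=[
    [[0,0,0],[0.001,0.04,0],0],
    [[0,0,0],[0,0,0],0],
    [[0,0,0],[0,0,0],0],
  ],
)

```text
time: 28.95
ee_pos: [0.5214, 0.1319, 0.146]
tcp_rot: [-180.0, 0.0, 172.6]
wrist_force: [-0.4, -0.3, -1.9]
opening: 0.0478
grasp_force: 52.9
```

```bash
python3 - <<'E'
from h import *
for cam in("top","scene"):
    camera(cam)
    for n in("bottle_green_mid","pocket_green","pocket_orange","bottle_blue_mid"):
        print(cam,n,[(round(r["score"],2),w(r["xyz"],cam).round(4)) for r in mark_of(n,cam)[:2]])
E
python3 go.py 0.522 0.1305 0.0728 172.5
```

```text
top bottle_green_mid [(0.21, array([ 0.5769, -0.4769,  0.0034]))]
top pocket_green [(0.58, array([0.5239, 0.1295, 0.0283]))]
top pocket_orange [(0.42, array([ 0.579 , -0.4783,  0.0038]))]
top bottle_blue_mid []
scene bottle_green_mid [(0.8, array([0.5156, 0.1318, 0.1299])), (0.63, array([ 0.5901,  0.4429, -0.0008]))]
scene pocket_green [(0.74, array([0.5177, 0.1327, 0.0296]))]
scene pocket_orange [(0.95, array([0.4861, 0.22  , 0.0294]))]
scene bottle_blue_mid [(0.93, array([0.5458, 0.2965, 0.065 ]))]
t 29.45 pos [0.5215 0.1307 0.1458] rot [1.8000e+02 1.0000e-02 1.7245e+02] q6 21.6 F [ 0.7 -0.3 -2.4] open 0.0481
turn az -0.05 then shift x -0.0006 y -0.0002 z 0.0730
```

Emit:
servo_tool(
  moves=[
    [[0,0,0],[0,-0.0005,0.025],0],
    [[0,0,0],[0,0,0.018],0],
    [[0,0,0],[0,0,0.012],0],
    [[0,0,0],[0,0,0.01],0],
    [[0,0,0],[0,0,0.005],0],
    [[0,0,0],[0,0,0.003],0],
    [[0,0,0],[0,0,0.001],0],
    [[0,0,0],[0,0,0],0],
    [[0,0,0],[0,0,0],0],
  ],
)

```text
time: 30.35
ee_pos: [0.5217, 0.1307, 0.0729]
tcp_rot: [180.0, 0.1, 172.5]
wrist_force: [-2.4, -1.6, 6.5]
opening: 0.0482
grasp_force: 53.7
```

Emit:
servo_tool(
  moves=[
    [[0,0,0],[0,0,0],75],
    [[0,0,0],[0,0,0],75],
    [[0,0,0],[0,0,0],75],
    [[0,0,0],[0,0,0],75],
    [[0,0,0],[0,0,-0.02],75],
    [[0,0,0],[0,0,-0.04],75],
    [[0,0,0],[0,0,-0.045],75],
    [[0,0,0],[0,-0.045,0],75],
    [[0,0,0],[0,-0.045,0],75],
    [[0,0,0],[0,-0.045,0],75],
    [[0,0,0],[0,-0.045,0],75],
    [[0,0,0],[0,0,0],75],
  ],
)

```text
time: 31.55
ee_pos: [0.4971, -0.0519, 0.1768]
tcp_rot: [-179.9, 0.0, 172.2]
wrist_force: [-0.6, 0.7, -1.3]
opening: 0.0638
grasp_force: 0.0
```

```bash
python3 - <<'E'
from m import *
T=[]
for cam in("top","scene"):
    im,d=snap(cam);C=cloud(d,cam);h=cv2.cvtColor(im,cv2.COLOR_RGB2HSV)
    for n,x,y in(("blue",.5475,.2995),("green",.5217,.130)):
        s=(np.hypot(C[...,0]-x,C[...,1]-y)<.045)&(C[...,2]>.086)&(C[...,2]<.1);print(cam,n,s.sum(),*(ori(C[s])[:2] if s.sum()>20 else []),np.median(C[s][:,2]).round(4))
    for n in("bottle_blue_mid","bottle_green_mid","pocket_orange","pocket_blue","pocket_green","bottle_orange_mid"):
        print(cam,n,[(round(r["score"],2),w(r["xyz"],cam).round(4)) for r in mark_of(n,cam)[:1]])
    red=((h[...,0]<8)|(h[...,0]>172))&(h[...,1]>140)&(np.hypot(C[...,0]-.632,C[...,1]+.244)<.05)
    if red.sum()>5: print(cam,"key",red.sum(),np.percentile(C[red][:,2],[5,95]).round(3),*ori(C[red]))
    u,v=px([.55,.21,.05],cam).astype(int);T.append(cv2.resize(im[max(0,v-50):v+50,u-50:u+50],(400,400),interpolation=cv2.INTER_CUBIC))
cv2.imwrite("pics/g5.png",np.hstack(T)[:,:,::-1])
E
python3 rows.py 0.632 -0.243 0.17 117.5 9 75
```

```text
top blue 261 [545.7 295.5] [46.8 48.9] 0.0926
top green 255 [521.1 126.9] [46.9 47.6] 0.0935
top bottle_blue_mid [(0.88, array([0.5447, 0.2976, 0.0592]))]
top bottle_green_mid [(0.6, array([0.5248, 0.1259, 0.0578]))]
top pocket_orange [(0.55, array([0.4862, 0.2214, 0.0306]))]
top pocket_blue [(0.96, array([0.5456, 0.2982, 0.0283]))]
top pocket_green [(0.79, array([0.5227, 0.1285, 0.0296]))]
top bottle_orange_mid []
top key 28 [0.105 0.114] [ 634.5 -251.4] [ 9.3 23.3] 118.0 128.4
scene blue 265 [547.6 299.5] [47.7 47.9] 0.0934
scene green 226 [522.6 130. ] [47.8 48.4] 0.0936
scene bottle_blue_mid [(0.64, array([0.5451, 0.2975, 0.0646]))]
scene bottle_green_mid [(0.81, array([0.5167, 0.1322, 0.0592]))]
scene pocket_orange [(0.97, array([0.4887, 0.2219, 0.027 ]))]
scene pocket_blue [(0.97, array([0.5467, 0.2978, 0.0295]))]
scene pocket_green [(0.8, array([0.5191, 0.1347, 0.0294]))]
scene bottle_orange_mid [(0.63, array([0.4317, 0.2296, 0.021 ]))]
scene key 84 [0.081 0.112] [ 632.6 -239.4] [12.2 38. ] 118.7 118.3
32.25 [ 0.4979 -0.0475  0.1767] 172.52 dyaw -55.0 step 0.0264
[[0,0,6.11],[-0.0176,-0.0196,0.0007],75],[[0,0,6.11],[-0.0196,-0.0176,0.0007],75],[[0,0,6.11],[-0.0214,-0.0154,0.0007],75],[[0,0,6.11],[-0.0229,-0.0131,0.0007],75],[[0,0,6.11],[-0.0241,-0.0105,0.0007],75],[[0,0,6.11],[-0.0251,-0.0079,0.0007],75],[[0,0,6.11],[-0.0258,-0.0052,0.0007],75],[[0,0,6.11],[-0.0262,-0.0024,0.0007],75],[[0,0,6.11],[-0.0263,0.0004,0.0007],75]
```

View pics/g5.png

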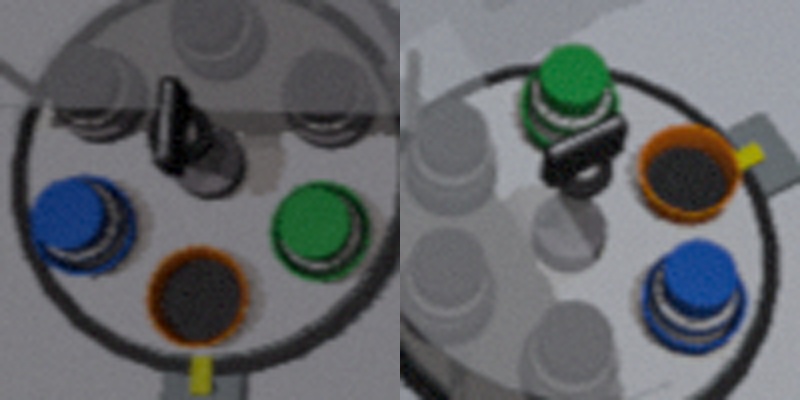

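Both bottles sit upright in their cups (tops at 93 mm, as they should be) and orange faces the yellow mark. Back to the key.

Emit:
servo_tool(
  moves=[
    [[0,0,6.1],[-0.0175,-0.0195,0],75],
    [[0,0,6.1],[-0.0195,-0.0175,0],75],
    [[0,0,6.1],[-0.0215,-0.0155,0],75],
    [[0,0,6.1],[-0.023,-0.013,0],75],
    [[0,0,6.1],[-0.024,-0.0105,0],75],
    [[0,0,6.1],[-0.025,-0.008,0],75],
    [[0,0,6.1],[-0.026,-0.005,0],75],
    [[0,0,6.1],[-0.026,-0.0025,0],75],
    [[0,0,6.1],[-0.0265,0.0005,0],75],
    [[0,0,0],[0,0,0],75],
    [[0,0,0],[0,0,0],75],
    [[0,0,0],[0,0,0],75],
  ],
)

```text
time: 33.45
ee_pos: [0.6319, -0.2422, 0.1768]
tcp_rot: [-180.0, -0.0, 117.7]
wrist_force: [0.2, 0.6, 0.2]
opening: 0.0638
grasp_force: 0.0
```

```bash
python3 go.py 0.6322 -0.2427 0.0793 117.5
```

```text
t 33.45 pos [ 0.6319 -0.2422  0.1768] rot [-1.8000e+02 -1.0000e-02  1.1769e+02] q6 41.3 F [0.2 0.6 0.2] open 0.0638
turn az 0.19 then shift x -0.0006 y 0.0001 z 0.0975
```

Emit:
servo_tool(
  moves=[
    [[0,0,0],[-0.0005,0,0.035],75],
    [[0,0,0],[0,0,0.035],75],
    [[0,0,0],[0,0,0.0275],75],
    [[0,0,0],[0,0,0],75],
    [[0,0,0],[0,0,0],75],
    [[0,0,0],[0,0,0],0],
    [[0,0,0],[0,0,0],0],
    [[0,0,0],[0,0,0],0],
    [[0,0,0],[0,0,0],0],
    [[0,0,0],[0,0,0],0],
    [[0,0,0],[0,0,0],0],
    [[0,0,0],[0,0,0],0],
  ],
  force=60,
)

```text
time: 34.65
ee_pos: [0.6328, -0.2434, 0.0802]
tcp_rot: [179.9, 0.1, 117.6]
wrist_force: [-0.3, 0.4, 6.4]
opening: 0.009
grasp_force: 58.8
```

```bash
python3 go.py 0.6322 -0.2427 0.0793 117.5;python3 -c "
from h import *
o=get_obs();print(o['torque'].round(2),o['joint_efforts'].round(2))"
```

```text
t 34.65 pos [ 0.6328 -0.2434  0.0802] rot [1.7994e+02 6.0000e-02 1.1760e+02] q6 41.4 F [-0.3  0.4  6.4] open 0.009
turn az 0.1 then shift x 0.0009 y -0.0002 z 0.0009
[0.11 0.07 0.15] [ -0.3  -67.06  44.13  -0.22  -0.09   0.1 ]
```

Emit:
servo_tool(
  moves=[
    [[0,0,-8],[0,0,0.001],0],
    [[0,0,-8],[0,0,0],0],
    [[0,0,-8],[0,0,0],0],
    [[0,0,-8],[0,0,0],0],
    [[0,0,-8],[0,0,0],0],
    [[0,0,-8],[0,0,0],0],
    [[0,0,-8],[0,0,0],0],
    [[0,0,-8],[0,0,0],0],
    [[0,0,-6],[0,0,0],0],
    [[0,0,0],[0,0,0],0],
    [[0,0,0],[0,0,0],0],
  ],
)

```text
time: 35.75
ee_pos: [0.6341, -0.2422, 0.0803]
tcp_rot: [180.0, 0.3, -172.3]
wrist_force: [2.8, 6.0, 9.8]
opening: 0.0089
grasp_force: 59.5
```

```bash
python3 go.py 0.6322 -0.2427 0.0793 194.5;python3 -c "
from h import *
o=get_obs();print(o['torque'].round(2),o['joint_efforts'].round(2))"
```

```text
t 35.75 pos [ 0.6341 -0.2422  0.0803] rot [ 179.96    0.26 -172.33] q6 -28.6 F [2.8 6.  9.8] open 0.0089
turn az -6.83 then shift x 0.0019 y 0.0000 z 0.0010
[ 1.42 -0.69 -0.01] [ -4.82 -64.46  41.69   0.28  -2.12  -0.12]
```

Emit:
servo_tool(
  moves=[
    [[0,0,-2],[0,0,0],0],
    [[0,0,-2],[0,0,0],0],
    [[0,0,-2],[0,0,0],0],
    [[0,0,-1.5],[0,0,0],0],
    [[0,0,0],[0,0,0],0],
    [[0,0,0],[0,0,0],0],
  ],
)

```text
time: 36.35
ee_pos: [0.6338, -0.2416, 0.0802]
tcp_rot: [179.9, 0.2, -164.8]
wrist_force: [2.1, 9.7, 10.8]
opening: 0.009
grasp_force: 59.7
```

```bash
python3 go.py 0.6322 -0.2427 0.0793 194.5;python3 -c "
from h import *
o=get_obs();print(o['torque'].round(2),o['joint_efforts'].round(2))"
```

```text
t 36.35 pos [ 0.6338 -0.2416  0.0802] rot [ 179.92    0.25 -164.82] q6 -36.1 F [ 2.1  9.7 10.8] open 0.009
turn az 0.68 then shift x 0.0018 y -0.0007 z 0.0009
[ 2.12 -0.36 -0.06] [ -6.22 -63.8   42.23  -0.84  -2.79  -0.1 ]
```

Emit:
servo_tool(
  moves=[
    [[0,0,-2],[0,0.0008,0],0],
    [[0,0,-2],[0,0,0],0],
    [[0,0,0],[0,0,0],0],
    [[0,0,0],[0,0,0],0],
  ],
)

```text
time: 36.75
ee_pos: [0.6335, -0.2411, 0.0802]
tcp_rot: [180.0, 0.2, -160.9]
wrist_force: [2.3, 8.5, 10.4]
opening: 0.0094
grasp_force: 59.7
```

```bash
python3 go.py 0.6322 -0.2427 0.0793 194.5;python3 -c "
from h import *
o=get_obs();print(o['torque'].round(2),o['joint_efforts'].round(2))"
```

```text
t 36.75 pos [ 0.6335 -0.2411  0.0802] rot [ 179.97    0.24 -160.85] q6 -40.1 F [ 2.3  8.5 10.4] open 0.0094
turn az 4.65 then shift x 0.0017 y -0.0012 z 0.0009
[ 1.83 -0.4  -0.27] [ -5.25 -63.93  42.11  -0.58  -2.44  -0.33]
```

RUN stop felt (torque −0.27 N m). Centre the blade in its play, then lift.

Emit:
servo_tool(
  moves=[
    [[0,0,4.3],[0,0,0],0],
    [[0,0,4.3],[0,-0.0005,0],0],
    [[0,0,0],[0,0,0],0],
    [[0,0,0],[0,0,0],0],
    [[0,0,0],[0,0,0],0],
  ],
)

```text
time: 37.25
ee_pos: [0.6337, -0.2422, 0.0802]
tcp_rot: [180.0, 0.2, -169.5]
wrist_force: [1.9, 4.8, 9.8]
opening: 0.009
grasp_force: 59.6
```

```bash
python3 go.py 0.6322 -0.2427 0.0793 190.5;python3 -c "
from h import *
o=get_obs();print(o['torque'].round(2))
for n in ('top','scene'):
    camera(n);print(n,[(r['score'],w(r['xyz'],n).round(4)) for r in mark_of('key_seat',n)[:1]])
    for b in('blue','green'):print(b,[(r['score'],w(r['xyz'],n).round(4)) for r in mark_of('bottle_%s_mid'%b,n)[:1]])
"
```

```text
t 37.25 pos [ 0.6337 -0.2422  0.0802] rot [ 179.99    0.23 -169.46] q6 -31.5 F [1.9 4.8 9.8] open 0.009
turn az 0.04 then shift x 0.0016 y -0.0003 z 0.0009
[ 1.32 -0.41 -0.08]
top []
blue []
green [(0.63, array([0.5227, 0.1239, 0.0571]))]
scene [(0.57, array([ 0.6295, -0.2417,  0.0652]))]
blue [(0.89, array([0.5451, 0.2961, 0.0633]))]
green [(0.8, array([0.514 , 0.1335, 0.0582]))]
```

Emit:
servo_tool(
  moves=[
    [[0,0,0],[0,0,-0.01],0],
    [[0,0,0],[0,0,-0.01],0],
    [[0,0,0],[0,0,-0.02],0],
    [[0,0,0],[0,0,-0.02],0],
    [[0,0,-6.25],[0,0,0],0],
    [[0,0,-6.25],[0,0,0],0],
    [[0,0,0],[-0.0105,0.0367,0],0],
    [[0,0,0],[-0.0105,0.0367,0],0],
    [[0,0,0],[-0.0105,0.0367,0],0],
    [[0,0,0],[0,0,0],0],
    [[0,0,0],[0,0,0],0],
  ],
)

```text
time: 38.75
ee_pos: [0.6184, -0.129, 0.139]
tcp_rot: [-179.9, 0.0, -156.9]
wrist_force: [0.1, 0.0, -0.4]
opening: 0.0091
grasp_force: 58.9
```

```bash
python3 go.py 0.6196 -0.1286 0.075 203; python3 - <<'E'
from h import *
T=[]
for cam in("top","scene"):
    im,_=snap(cam)
    for n in("key_seat","park_mouth","switch_mouth"):print(cam,n,[(r['score'],w(r['xyz'],cam).round(4)) for r in mark_of(n,cam)[:1]])
    for P in([.618,-.128,.08],[.632,-.243,.06]):
        u,v=px(P,cam).astype(int);T.append(cv2.resize(im[v-25:v+25,u-25:u+25],(300,300),interpolation=cv2.INTER_CUBIC))
cv2.imwrite("pics/g6.png",np.vstack([np.hstack(T[:2]),np.hstack(T[2:])])[:,:,::-1])
E
```

```text
t 38.75 pos [ 0.6184 -0.129   0.139 ] rot [-1.7994e+02  1.0000e-02 -1.5694e+02] q6 -34.8 F [ 0.1  0.  -0.4] open 0.0091
turn az 0.06 then shift x -0.0013 y -0.0001 z 0.0640
top key_seat []
top park_mouth [(0.42, array([ 0.6159, -0.1318,  0.04  ]))]
top switch_mouth []
scene key_seat [(0.51, array([ 0.6127, -0.1296,  0.123 ]))]
scene park_mouth [(0.98, array([ 0.6164, -0.1256,  0.0398]))]
scene switch_mouth [(0.64, array([ 5.908e-01,  4.415e-01, -2.000e-04]))]
```

View pics/g6.png

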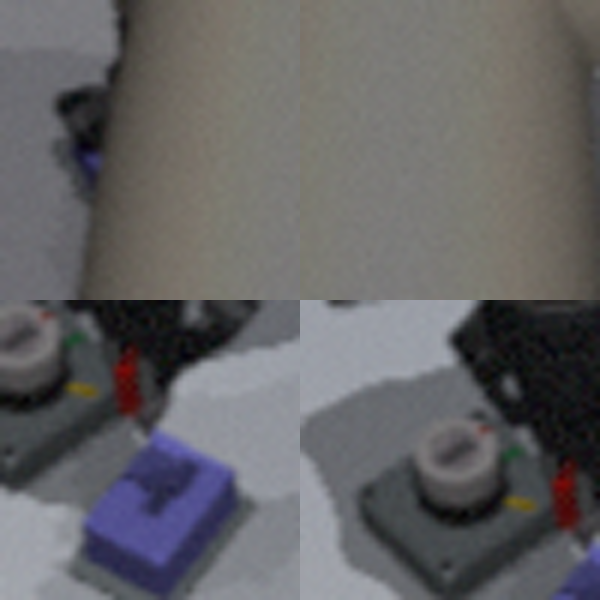

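The switch's red mark stands at green (RUN), and the key hangs above the lavender block. Lowering.

Emit:
servo_tool(
  moves=[
    [[0,0,0],[-0.001,0,0.025],0],
    [[0,0,0],[0,0,0.025],0],
    [[0,0,0],[0,0,0.008],0],
    [[0,0,0],[0,0,0.006],0],
    [[0,0,0],[0,0,0],0],
    [[0,0,0],[0,0,0],0],
  ],
)

```text
time: 39.75
ee_pos: [0.6197, -0.1291, 0.0754]
tcp_rot: [-180.0, 0.1, -157.0]
wrist_force: [0.5, -0.2, -0.2]
opening: 0.009
grasp_force: 58.9
```

Emit:
servo_tool(
  moves=[
    [[0,0,0],[0,0,0.005],0],
    [[0,0,0],[0,0,0.005],0],
    [[0,0,0],[0,0,0.005],0],
    [[0,0,0],[0,0,0.004],0],
    [[0,0,0],[0,0,0.0015],0],
    [[0,0,0],[0,0,0],0],
    [[0,0,0],[0,0,0],0],
    [[0,0,0],[0,0,0],0],
  ],
)

```text
time: 40.55
ee_pos: [0.6193, -0.129, 0.0562]
tcp_rot: [-179.9, 0.1, -157.0]
wrist_force: [-7.7, 2.2, 17.1]
opening: 0.0091
grasp_force: 61.7
```

Emit:
servo_tool(
  moves=[
    [[0,0,0],[0,0,-0.001],0],
    [[0,0,0],[0,0,0],75],
    [[0,0,0],[0,0,0],75],
    [[0,0,0],[0,0,0],75],
    [[0,0,0],[0,0,0],75],
    [[0,0,0],[0,0,-0.03],75],
    [[0,0,0],[0,0,-0.04],75],
    [[0,0,0],[0,0,-0.05],75],
    [[0,0,0],[0.04,0,-0.02],75],
    [[0,0,0],[0.05,0,0],75],
    [[0,0,0],[0.05,0,0],75],
    [[0,0,0],[0.05,0,0],75],
  ],
)

```text
time: 41.75
ee_pos: [0.4427, -0.2035, 0.1946]
tcp_rot: [-180.0, 0.0, -157.0]
wrist_force: [0.0, -0.6, 1.0]
opening: 0.0641
grasp_force: 0.0
```

Emit:
servo_tool(
  moves=[
    [[0,0,0],[0.04,0,-0.02],75],
    [[0,0,0],[0,0,0],75],
    [[0,0,0],[0,0,0],75],
    [[0,0,0],[0,0,0],75],
  ],
)

```text
time: 42.15
ee_pos: [0.408, -0.2186, 0.2142]
tcp_rot: [180.0, -0.0, -157.0]
wrist_force: [-0.3, 0.2, -0.4]
opening: 0.064
grasp_force: 0.0
```

```bash
python3 - <<'E'
from m import *
for cam in("top","scene"):
    im,d=snap(cam,cam+"_end.png");C=cloud(d,cam);h=cv2.cvtColor(im,cv2.COLOR_RGB2HSV)
    for n,x,y in(("blue",.5475,.2995),("green",.5217,.130)):
        s=(np.hypot(C[...,0]-x,C[...,1]-y)<.045)&(C[...,2]>.086)&(C[...,2]<.1);print(cam,n,s.sum(),*(ori(C[s])[:2] if s.sum()>20 else []),np.median(C[s][:,2]).round(4))
    red=((h[...,0]<8)|(h[...,0]>172))&(h[...,1]>140)&(np.hypot(C[...,0]-.617,C[...,1]+.128)<.05)
    if red.sum()>5: print(cam,"key",red.sum(),np.percentile(C[red][:,2],[5,95]).round(3),*ori(C[red]))
a=cv2.imread("pics/top_end.png")[80:340,140:520];b=cv2.imread("pics/scene_end.png")[100:360,200:580]
cv2.imwrite("pics/end.png",cv2.resize(np.hstack([a,b]),(800,274),interpolation=cv2.INTER_AREA))
E
python3 go.py 0.5 -0.2 0.2 203
```

```text
top blue 255 [546.1 295.7] [47.5 47.6] 0.0929
top green 259 [521.5 126.9] [47.6 47. ] 0.0934
top key 57 [0.063 0.09 ] [ 617.3 -131.7] [39.2  6.6] 23.2 22.900000000000006
scene blue 266 [547.4 299.2] [47.9 47.8] 0.0936
scene green 227 [521.9 129.7] [49.1 48.2] 0.0929
scene key 69 [0.055 0.089] [ 617.8 -127.2] [40.9  7.5] 24.3 22.5
t 42.25 pos [ 0.4081 -0.2184  0.2139] rot [ 1.7994e+02 -4.0000e-02 -1.5694e+02] q6 -51.2 F [ 0.2 -0.1  0.3] open 0.0642
turn az 0.06 then shift x -0.0918 y -0.0190 z 0.0139
```

View pics/end.png

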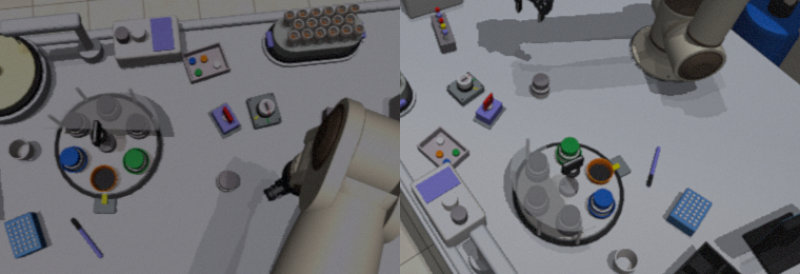

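The end view shows the key upright in the park block (top at the same height as at the start), both bottles in their cups, the switch at RUN and the bystanders undisturbed. Handing in.

```bash
python3 -c "
from workcell import job_done
print(job_done())"
```

```text
the job is handed in; nothing more can be done
None
```

I handed the job in at about 42 s on the robot's clock: the blue and green bottles are in their pockets (no orange bottle was present), the rotor is at its loading position, the switch is at RUN and the key is fully back in the park block; no verdict came back.

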